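Shock-test sealed instrument boxes at goods-in

TASK

Shock-test this delivery's instrument boxes, all of them in one go: stand every box that is here upright in a row on the tester's bed between the jaws, crank the jaw up firmly so that the whole row is clamped, and only then pull the hammer back until it catches and press the yellow trigger so that it strikes. Then unclamp them and stand all the boxes upright in the blue crate, leaving the hammer uncocked and the other things on the bench where they are.

Things in the scene. Friction and masses are not known exactly. Their poses are not given: they have to be found in the camera images.
- case_a: sealed rigid plastic instrument box, dark brown, paper label on its front face, 60 (own x) x 40 (own y) x 84 mm tall, about 220 g, bottom-heavy, plain vertical sides; origin at the centre of its underside. Two or three of the four boxes are present; they start standing on the bench
- case_b: sealed rigid plastic instrument box, grey, paper label on its front face, 60 (own x) x 40 (own y) x 84 mm tall, about 220 g, bottom-heavy, plain vertical sides; origin at the centre of its underside. Two or three of the four boxes are present; they start standing on the bench
- case_c: sealed rigid plastic instrument box, green, paper label on its front face, 60 (own x) x 40 (own y) x 84 mm tall, about 220 g, bottom-heavy, plain vertical sides; origin at the centre of its underside. Two or three of the four boxes are present; they start standing on the bench
- case_d: sealed rigid plastic instrument box, orange, paper label on its front face, 60 (own x) x 40 (own y) x 84 mm tall, about 220 g, bottom-heavy, plain vertical sides; origin at the centre of its underside. Two or three of the four boxes are present; they start standing on the bench
- tester: bench shock tester, fixed: grey base plate 120 (own x) x 475 (own y) x 18 mm, blue hammer stand at its +y end; origin at bench level under the middle of the vise. Its +y runs from the crank (robot's right) past the vise to the hammer and trigger (robot's left). x, y, z of its parts below mean the tester's own axes
- bed_stop (a point): point where the blue fixed jaw's clamping face (upright, facing the tester's -y) meets the bed, mid width. The flat bed, 104 mm above the bench, runs from here to -y, 78 mm wide (x) between side lips 5 thick and 18 high. Fixed jaw: 76 wide, 40 thick, 80 above the bed. Bed and jaws sit on a stiff spring slide and jump up to 6 mm along y when struck
- jaw: blue moving jaw with a black rubber facing that gives 1 to 2 mm when clamped; 74 wide, 28 thick, 58 mm tall, sliding along the tester's y on the bed; origin at the foot of its clamping face (facing +y). Fully open, its face is 150 mm from the fixed jaw's; it moves 25 mm toward it per tightening turn of the crank and stays where the crank is left
- crank (a joint): crank angle in rad; 0 = jaw fully open, handle straight above the axis; grows as it tightens (handle goes from the top toward the tester's +x; clockwise seen from the crank's end), up to 22.8 (3.6 turns). Turns with about 8 N and stays put; once the jaw meets the row, go on 0.4 to 0.8 rad, to 10 to 18 N, to clamp it
- crank_axis (a point): point on the crank's axis (which runs along the tester's y), 78 mm above the bench, in the plane of the middle of the handle's grip; does not turn
- crank_grip (a point): middle of the crank's red handle: a freely spinning sleeve 18 mm thick and 70 long, lying along the tester's y, 40 mm from the crank's axis; 40 mm of free handle beyond the crank arm on the jaw side, 30 mm on the outer side
- hammer (a joint): hammer arm angle in rad: 0 = upright against the fixed jaw (home, uncocked); grows as the arm is pulled back and down toward the tester's +y. The sear catches its nose: pull to about 1.32 (end stop 1.36), let go, it settles near 1.25. The handle needs 5 N at first, about 15 N near the end; let go earlier, the spring snaps it home
- hammer_hinge (a point): point on the hammer's hinge axis (along the tester's x), 75 mm above the bench, level with the middle of the hammer handle's grip
- hammer_grip (a point): middle of the hammer's red handle: a freely spinning sleeve 18 mm thick and 60 long, lying along the tester's x, sticking out from the arm toward -x (the robot), 118 mm from the hinge axis; straight above the hinge at home. The arm's side is 46 mm away in +x, the handle's free end 22 mm in -x
- trigger (a joint): trigger and sear angle in rad: 0 at rest (sprung), grows as the yellow pad is pressed, stop at 0.24; the sear lets go between 0.06 and 0.2. It also tips briefly while the arm is being cocked
- trigger_pad (a point): centre of the top of the yellow trigger pad, 34 (x) x 30 mm, 103 mm above the bench, 80 mm from its pivot, beyond the hammer's tip at the tester's +y end; press it straight down 12 to 17 mm with 4 to 8 N. The sear, 60 mm from the pad toward -y, stands 45 mm higher than it. The arm swings away from it
- crate: blue open crate, fixed, 140 (own x) x 190 (own y) mm outside, 45 tall, walls and floor 5 mm thick; origin at the centre of its underside
- tape_roll: roll of brown packing tape lying flat, 96 mm wide, 48 tall; bystander
- scanner: black handheld scanner lying flat, 75 x 165 x 26 mm; bystander
- marker: white marker pen with green cap, 120 mm long, 18 thick, lying along its own y; bystander
- glue: white glue bottle with green cap, 38 mm wide, 100 tall, standing; bystander
- stapler: red and black stapler, 140 mm long, 50 tall; bystander
There are look-alikes about, which are no part of the job. What is shaped like the case_b but pink is not meant.

How it is judged:
By the outcome, as a careful person would: the job done as asked, in the order asked, and still so for the second after the job is handed in, with the robot touching nothing.
Of case_a, case_b, case_c, case_d only 2 to 3 are there at a start; the rules pass over those that are not, and their reading is None.
At some moment in a run one of case_a, case_b, case_c, case_d may be knocked a few centimetres aside while the robot is not near it.
It also fails if it takes over 210 s, if anything falls off the work surface, if the arm or the gripper's body presses on something with over 40 N, if the wrist force passes 120 N, or if a joint passes its speed limit or range.

ROBOT

A 6-joint arm with a two-finger parallel gripper is mounted at the origin on the work surface. World frame = base frame: x ahead of the robot, y to its left, z up, the work surface at z = 0. Lengths are in m, angles in degrees, forces in N, time in s.
With the tool pointing down it reaches from about 0.325 to 0.85 m from the base axis. Payload 15.5 kg.
Tool frame: the origin (TCP) lies between the finger pads; the fingertips stand 8 mm ahead of it and the grasp point (between the pads) lies 11 mm behind it (arm.tcp_to_tips is the distance from the TCP to the fingertips, in m); z points along the fingers, y is the line along which they close (so a half turn about z gives the same grasp; the last joint's range is limited). The gripper opens to 91 mm and grips with 3 to 60 N. Pads are 32 mm wide; open, the fingers measure 118 mm over their backs; the gripper's body (76 mm by 178 mm) begins 60 mm behind the grasp point.
Start: joints at [59.96, 28.281, 77.091, -0, 74.628, -5.472], TCP at [0.26, 0.568, 0.222] pointing down, gripper open.
Joint ranges: [-166.48, 166.48], [-47.26, 123.95], [12.59, 153.08], [-70.14, 250.14], [6.76, 159.57], [-176.63, 176.63]. Speed limits (degrees/s): [108.29, 108.29, 147.25, 172.46, 172.46, 172.46].

INTERFACE

Orientations are given as a 3x3 rotation matrix whose columns are the frame's x, y, z axes.
In Python, from bench import arm, cams, job gives the robot as it stands.
- The arm moves only by the shell command python3 -m creep 'ROWS' [OPENING]. ROWS is JSON, a list of rows, each a list of 2 entries, a list of its own where there are three numbers: the shift along the tool's x, y, z in cm, then the turn about the tool's z in degrees. A call has 1 to 10 rows; each row shifts and turns the commanded pose from where the row before left it, along the tool's axes as they then stand; what a row does not reach is not made up. A row lasts 1/8 s, in which the tool goes at most 62.5 mm and 10.7 degrees, less where a joint would pass 70% of its speed; a pose out of reach is approached as far as the arm can. A call with a gripper value outside its range is refused whole. OPENING is the opening, from 0 (shut) to 1 (fully open), set as the call begins (- or left out, the last holds). The fingers move at their own pace and stop on an object; the grip force is fixed at half the most. Time passes only in rows, so rows that do not move let the fingers close. It gives the time, the measured TCP pose, the force, the opening and the grip force at its end, in the units of the state.
- arm.observe(): the state, without advancing time (a new reading comes with each control period).
- cams.camera(name): name is "side" or "top"; returns a dict with "img" (400x640x3 uint8, red, green, blue), "mtx" (3x3 intrinsics, pixels), "T" (4x4, takes a point from camera to world coordinates). Camera axes: x right, y down, z forward; pixel columns grow to the right and rows downward; lengths in m; the calibration is good to about 2 mm. A picture is of the moment at which its call begins. There is no depth.
- job.job_done(): hands the job in; it is judged then, once.
Trained networks look in a picture, given as the dict that the camera call returned (one of the last four; its "shot" number tells which), for a name from the list of things; names that differ only in an ending like _2 or _b are one class to them, and where a whole thing is asked for, a point or a joint stands for the part that bears it (a point fixed in the world has none). Each returns a list of dicts, best first, with "score" (0 to 1); they miss things now and then, are a little off and sometimes report something else, mostly with a low value. They report only what shows in the picture. A call takes as long as a camera call. They do not tell look-alikes from the thing itself.
- cams.find_in(query, picture): "uv" ([column, row] in pixels, amid what is visible of it).
- cams.outline_of(query, picture): "region" (400x640 bool, what is visible of it) and "uv" ([column, row] in pixels, amid what is visible of it).
- cams.place_of(query, picture): "uv" ([column, row] in pixels: a listed point, or the origin of a listed thing).
The state is a dict: "t": time; "qpos": joint angles; "qd": joint speeds; "joint_torque": joint torques, N m; "tcp_pos": TCP position; "tcp_rot": TCP orientation; "contact_force": force on the tool from outside, world axes, zero at the start; "wrist_torque": the same for the moment, N m; "grip_width": opening from 0.0 (shut) to 1.0 (fully open); "grip_force": force on a finger pad.
Only numpy, scipy, OpenCV 4.12 (cv2) and the standard library are available. Lean on these libraries where they do the work, as an engineer would, in place of code of your own. Each camera call takes 0.05 s, during which the arm holds its last target. There are 200 camera calls.

## Working session

There is one attempt and no reset: what is moved stays moved. The work goes in short steps, Python scripts to look and compute and a shell command to move; the robot and the scene stay as the last step left them, time stands still between calls to the robot, and variables do not carry over. Pictures are saved under pics/ and viewed, at most 14 in all, crops included, and the job is handed in when it is done.

```bash
ls; mkdir -p pics; cat > h.py <<'E'
import numpy as np, cv2, json
from bench import arm, cams, job
def ray(c,uv):
    d=np.linalg.inv(c["mtx"])@np.array([uv[0],uv[1],1.]); T=np.array(c["T"]); return T[:3,3],T[:3,:3]@d
def onz(c,uv,z):
    o,d=ray(c,uv); return o+d*(z-o[2])/d[2]
def tri(c1,u1,c2,u2):
    o1,d1=ray(c1,u1);o2,d2=ray(c2,u2); d1/=np.linalg.norm(d1);d2/=np.linalg.norm(d2)
    s=np.linalg.lstsq(np.c_[d1,-d2],o2-o1,rcond=None)[0]; a=o1+d1*s[0];b=o2+d2*s[1]; return (a+b)/2,np.linalg.norm(a-b)
def proj(c,p):
    T=np.array(c["T"]); q=c["mtx"]@(T[:3,:3].T@(np.array(p)-T[:3,3])); return q[:2]/q[2]
def save(c,name,box=None,s=1):
    im=c["img"][:,:,::-1]
    if box: im=im[box[1]:box[3],box[0]:box[2]]
    cv2.imwrite("pics/"+name,cv2.resize(im,None,fx=s,fy=s,interpolation=cv2.INTER_CUBIC))
def st():
    s=arm.observe(); print(round(s["t"],2),np.round(s["tcp_pos"],4),"F",np.round(s["contact_force"],1),"w",round(s["grip_width"],3),"gf",round(s["grip_force"],1)); return s
E
python3 - <<'E'
from h import *
np.set_printoptions(precision=3,suppress=True)
a=cams.camera("top"); b=cams.camera("side")
save(a,"top0.png",s=1.25); save(b,"side0.png",s=1.25)
for c in(a,b): print(c["T"],c["mtx"][0])
for q in ["case_a","tester","bed_stop","jaw","crank_axis","crank_grip","hammer_hinge","hammer_grip","trigger_pad","crate","tape_roll","scanner","marker","glue","stapler"]:
    for n,c in(("t",a),("s",b)):
        print(q,n,[(np.round(r["uv"],1).tolist(),round(r["score"],2)) for r in cams.place_of(q,c)[:6]])
s=st(); print(s["tcp_rot"])
E
```

```text
pics
[[-0.021 -0.987  0.159  0.322]
 [-1.     0.02  -0.009  0.031]
 [ 0.006 -0.159 -0.987  1.605]
 [ 0.     0.     0.     1.   ]] [462.187   0.    323.108]
[[ 0.916 -0.234  0.326  0.152]
 [-0.401 -0.498  0.769 -0.895]
 [-0.018 -0.835 -0.55   0.79 ]
 [ 0.     0.     0.     1.   ]] [394.001   0.    320.347]
case_a t [([234.2, 244.8], 0.76), ([335.7, 241.2], 0.71), ([266.4, 239.2], 0.59)]
case_a s [([301.2, 193.5], 0.95), ([275.0, 206.6], 0.81), ([291.1, 248.3], 0.79), ([256.8, 192.2], 0.6), ([271.9, 169.0], 0.53)]
tester t [([352.0, 181.8], 0.87), ([416.6, 172.0], 0.36)]
tester s [([361.5, 244.1], 0.8)]
bed_stop t [([332.8, 176.6], 0.68), ([311.7, 186.7], 0.23)]
bed_stop s [([353.2, 201.0], 0.75), ([406.1, 255.5], 0.63)]
jaw t [([380.8, 178.6], 0.86), ([196.7, 220.9], 0.68)]
jaw s [([377.8, 231.7], 0.59)]
crank_axis t [([415.6, 181.4], 0.85)]
crank_axis s [([396.6, 266.0], 0.69), ([276.1, 205.7], 0.54)]
crank_grip t [([413.5, 174.8], 0.5)]
crank_grip s [([406.8, 256.0], 0.51), ([329.1, 171.3], 0.29), ([433.4, 308.8], 0.29)]
hammer_hinge t [([312.2, 195.1], 0.81)]
hammer_hinge s [([329.4, 201.1], 0.71)]
hammer_grip t [([310.1, 186.9], 0.41)]
hammer_grip s [([329.9, 173.5], 0.54)]
trigger_pad t [([252.8, 172.7], 0.56)]
trigger_pad s [([277.7, 224.9], 0.7), ([326.4, 162.5], 0.68)]
crate t [([422.4, 235.7], 0.76), ([265.8, 235.0], 0.21)]
crate s [([339.6, 322.0], 0.66), ([330.5, 203.7], 0.38)]
tape_roll t [([197.1, 221.2], 0.65)]
tape_roll s [([268.9, 170.4], 0.66), ([380.0, 234.8], 0.41)]
scanner t [([298.4, 240.7], 0.97)]
scanner s [([276.8, 222.7], 0.95)]
marker t [([380.9, 237.7], 0.62)]
marker s [([321.0, 281.9], 0.71)]
glue t []
glue s [([432.6, 307.5], 0.97)]
stapler t [([249.5, 174.9], 0.7), ([211.7, 180.4], 0.64), ([414.6, 173.3], 0.2)]
stapler s [([305.7, 167.6], 0.52)]
1.6 [0.26  0.568 0.222] F [ 0.5  0.5 -0.2] w 1.001 gf 0.0
[[-0.909  0.416  0.   ]
 [ 0.416  0.909 -0.   ]
 [-0.    -0.    -1.   ]]
```

View pics/top0.png

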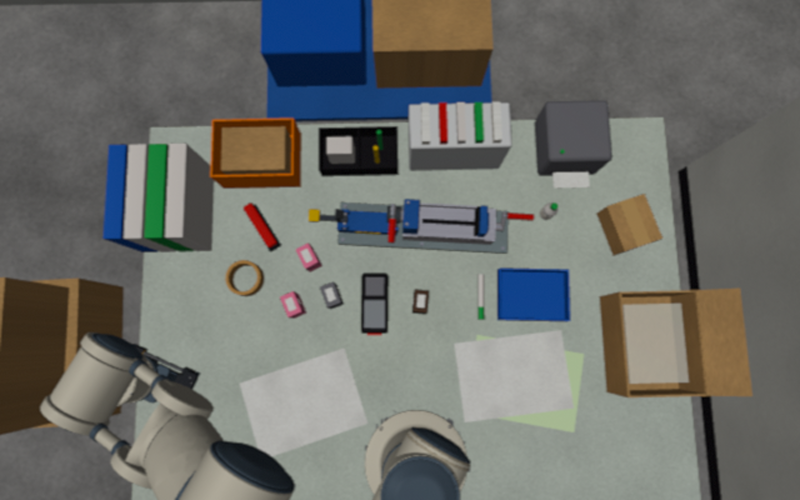

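View pics/side0.png

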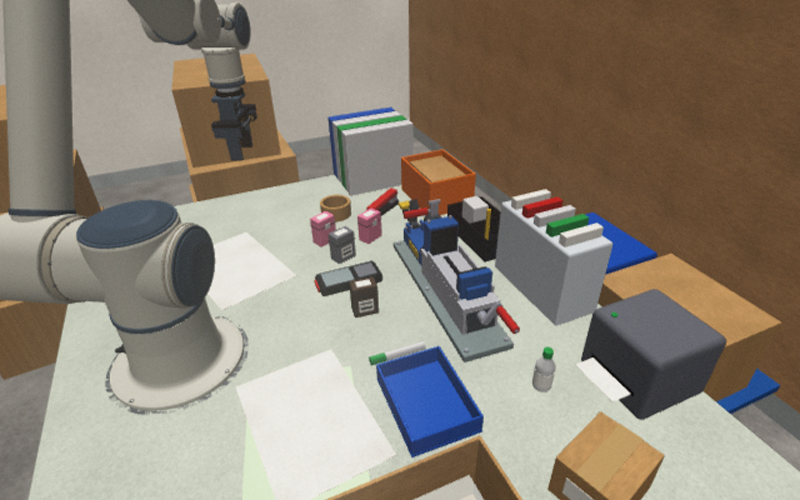

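Candidates, in the top picture (640-wide pixels): grey box (265,235) is case_b, and dark brown box (337,240) is case_a. The pink look-alikes are at (234,244) and (246,205) and are not wanted. No green or orange box shows so far. Next is one close crop and the geometry.

```bash
cat > m.py <<'E'
from h import *
np.set_printoptions(precision=4,suppress=True)
def boxpose(c,uv,z=0.084,half=26):
    pass
E
python3 - <<'E'
from h import *
np.set_printoptions(precision=4,suppress=True)
a=cams.camera("top"); b=cams.camera("side")
im1=cv2.resize(a["img"][150:280,180:440,::-1],None,fx=3,fy=3,interpolation=cv2.INTER_CUBIC)
cv2.imwrite("pics/cropA.png",im1)
im2=cv2.resize(b["img"][130:290,240:440,::-1],None,fx=3.7,fy=3.7,interpolation=cv2.INTER_CUBIC)
cv2.imwrite("pics/cropB.png",im2)
def f(q,c): 
    return [(np.round(r["uv"],1).tolist(),round(r["score"],2)) for r in cams.place_of(q,c)]
P={"bed_stop":((332.8,176.6),(353.2,201.0)),"jaw":((380.8,178.6),(377.8,231.7)),"crank_axis":((415.6,181.4),(396.6,266)),"crank_grip":((413.5,174.8),(406.8,256)),"hinge":((312.2,195.1),(329.4,201.1)),"hgrip":((310.1,186.9),(329.9,173.5)),"trig":((252.8,172.7),(326.4,162.5)),"crate":((422.4,235.7),(339.6,322)),"tester":((352,181.8),(361.5,244.1)),"marker":((380.9,237.7),(321,281.9)),"caseA":((335.7,241.2),(291.1,248.3)),"caseB":((266.4,239.2),(275,206.6)),"scanner":((298.4,240.7),(276.8,222.7))}
for k,(u,v) in P.items():
    p,e=tri(a,u,b,v); print(k,p,round(e,4))
for q,z in(("bed_stop",.104),("jaw",.104),("crank_axis",.078),("crank_grip",.118),("hammer_hinge",.075),("hammer_grip",.193),("trigger_pad",.103),("crate",0),("tester",0)):
    k={"hammer_hinge":"hinge","hammer_grip":"hgrip","trigger_pad":"trig"}.get(q,q)
    print(q,"top",onz(a,P[k][0],z)[:2],"side",onz(b,P[k][1],z)[:2])
# boxes from outlines
for n,c in(("t",a),("s",b)):
  for r in cams.outline_of("case_a",c):
    m=r["region"]; rc=cv2.minAreaRect(np.argwhere(m)[:,::-1].astype(np.float32)); col=np.median(c["img"][m],0)
    print(n,r["uv"],r["score"],m.sum(),col,rc)
E
```

```text
bed_stop [ 0.633  -0.0166  0.1086] 0.0017
jaw [ 0.6246 -0.1757  0.1068] 0.004
crank_axis [ 0.6144 -0.2938  0.0857] 0.0015
crank_grip [ 0.6396 -0.2873  0.1029] 0.0116
hinge [0.5804 0.0519 0.0804] 0.0086
hgrip [0.5879 0.0574 0.1781] 0.0035
trig [0.6567 0.2464 0.1061] 0.0117
crate [ 0.4386 -0.3264 -0.0029] 0.0016
tester [ 0.6333 -0.0867 -0.0084] 0.0062
marker [ 0.4425 -0.1839 -0.002 ] 0.015
caseA [ 0.4243 -0.0237  0.0008] 0.0039
caseB [ 0.4435  0.2149 -0.004 ] 0.0106
scanner [0.4253 0.1055 0.0088] 0.0096
bed_stop top [ 0.6332 -0.0164] side [ 0.6372 -0.0107]
jaw top [ 0.6233 -0.1753] side [ 0.6287 -0.173 ]
crank_axis top [ 0.6166 -0.2958] side [ 0.6187 -0.2871]
crank_grip top [ 0.6311 -0.2814] side [ 0.635  -0.3016]
hammer_hinge top [0.5772 0.0533] side [0.5882 0.0586]
hammer_grip top [0.5835 0.0576] side [0.5792 0.0341]
trigger_pad top [0.6518 0.2486] side [0.6652 0.2512]
crate top [ 0.4391 -0.326 ] side [ 0.4368 -0.3283]
tester top [ 0.6346 -0.0871] side [ 0.625  -0.0948]
t [244.4, 206.5] 0.86 246 [180.  102.  126.5] ((246.4000244140625, 205.80001831054688), (20.57182502746582, 12.5219
[... 533 characters left out ...]
4.0] 0.83 490 [80. 79. 79.] ((273.48779296875, 195.39024353027344), (28.491336822509766, 20.31940460205078), 83.6598129272461)
s [289.6, 236.4] 0.7 643 [78. 72. 64.] ((291.1402282714844, 236.76219177246094), (31.141693115234375, 21.97587776184082), 83.6598129272461)
s [256.3, 181.2] 0.63 428 [131.  84.  95.] ((258.77996826171875, 182.45999145507812), (26.870059967041016, 19.79899024963379), 81.8698959350586)
s [340.3, 319.3] 0.57 4799 [ 47.  88. 180.] ((343.9084167480469, 318.1925964355469), (81.18682098388672, 65.99085235595703), 67.06790161132812)
s [363.4, 227.4] 0.21 6272 [ 93.  89. 102.] ((362.5621337890625, 221.29327392578125), (145.1931610107422, 57.4764518737793), 58.600547790527344)
```

View pics/cropA.png

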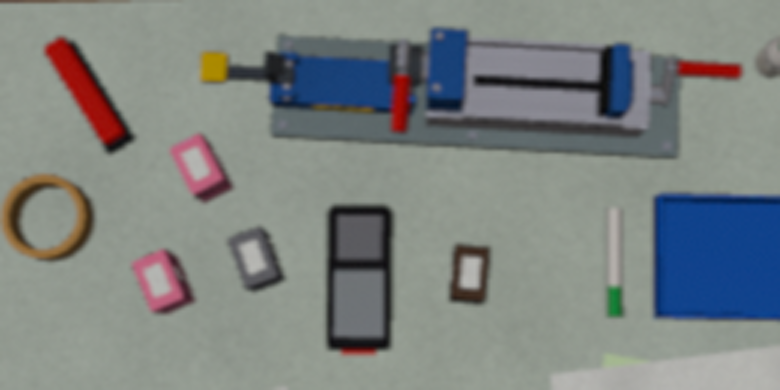

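View pics/cropB.png

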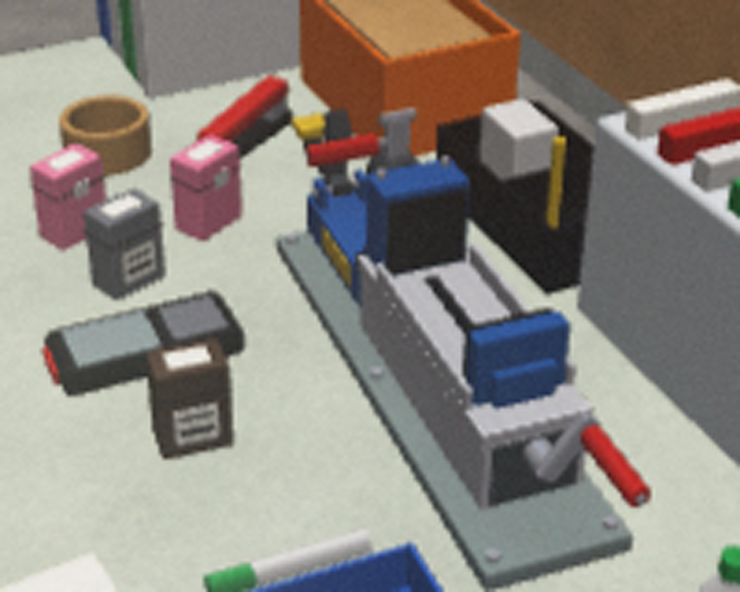

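The crops show grey case_b at top-picture pixel (265,235) and dark brown case_a at (337,240). Two pink look-alikes stand beside case_b, the crank handle already points mostly toward +x, and the hammer is home. Now I'll fit the tester and box poses.

```bash
cat > m.py <<'E'
from h import *
from scipy.optimize import minimize
np.set_printoptions(precision=4,suppress=True)
def sil(c,p,dims,z0=0,shape=(400,640),S=4,off=(0,0)):
    x,y,a=p; R=np.array([[np.cos(a),-np.sin(a)],[np.sin(a),np.cos(a)]])
    pts=[]
    for sx in(-.5,.5):
        for sy in(-.5,.5):
            q=R@[sx*dims[0],sy*dims[1]]
            for z in(z0,z0+dims[2]): pts.append(proj(c,[x+q[0],y+q[1],z]))
    h=cv2.convexHull(((np.array(pts)-off+.5)*S).astype(np.int32))
    im=np.zeros((shape[0]*S,shape[1]*S),np.uint8); cv2.fillConvexPoly(im,h,1)
    return cv2.resize(im.astype(np.float32),(shape[1],shape[0]),interpolation=cv2.INTER_AREA)
def fit(views,p0,dims=(.06,.04,.084),z0=0):
    V=[]
    for c,m in views:
        u0,v0=np.argwhere(m).min(0)[::-1]-25; u0=max(u0,0);v0=max(v0,0); V.append((c,m[v0:v0+110,u0:u0+110].astype(float),(u0,v0)))
    def f(p):
        e=0
        for c,m,o in V:
            s=sil(c,(p[0]/100,p[1]/100,p[2]/10),dims,z0,m.shape,4,o); e+=1-np.minimum(s,m).sum()/np.maximum(s,m).sum()
        return e
    best=min((minimize(f,[p0[0]*100,p0[1]*100,a*10],method="Nelder-Mead",options=dict(initial_simplex=np.array([[p0[0]*100,p0[1]*100,a*10]]*4)+np.array([[0,0,0],[1,0,0],[0,1,0],[0,0,3]]),xatol=.02,fatol=1e-4)) for a in (0,.4,.8,1.2,-.4,-.8)),key=lambda r:r.fun)
    x=best.x; return x[0]/100,x[1]/100,np.degrees(x[2]/10)%180,best.fun
def cases(a,b):
    """colour-named boxes seen"""
    out=[]
    for c in(a,b):
        L=[]
        for r in cams.outline_of("case_a",c):
            m=r["region"]
            if m.sum()>1200 or m.sum()<60: continue
            L.append((m,np.median(c["img"][m],0),r["uv"],r["score"]))
        out.append(L)
    return out
def go(p,yang):
    """turn then shift in tool axes (cm)"""
    s=arm.observe(); R=np.array(s["tcp_rot"]); cur=np.degrees(np.arctan2(R[1,1],R[0,1])); t=(cur-yang+180)%360-180
    y=np.array([np.cos(np.radians(yang)),np.sin(np.radians(yang)),0]); z=np.array([0,0,-1.]); x=np.cross(y,z)
    d=(np.array(p)-s["tcp_pos"])*100
    print("turn",round(t,1),"then shift xyz cm",np.round([d@x,d@y,d@z],2))
E
python3 - <<'E'
from m import *
a=cams.camera("top"); b=cams.camera("side")
A,B=cases(a,b)
def pick(L,f): return [x for x in L if f(x[1])]
pink=lambda c:c[0]-c[1]>30
gr=lambda c:abs(c[0]-c[2])<8
br=lambda c: 8<=c[0]-c[2]<30
for n,f,p0 in(("case_b",gr,(.45,.21)),("case_a",br,(.43,-.02))):
    x=pick(A,f);y=pick(B,f); print(n,[i[2] for i in x],[i[2] for i in y])
    V=[(a,x[0][0])]+([(b,y[0][0])] if y else [])
    print(fit(V,p0)); print("top only",fit(V[:1],p0)); 
    if len(V)>1: print("side only",fit(V[1:],p0))
# plate edge
g=cv2.GaussianBlur(cv2.cvtColor(a["img"],cv2.COLOR_RGB2GRAY).astype(float),(3,3),0)
def edge(u0,u1,v0,v1,hw=3):
    P=[]
    for u in range(u0,u1):
        v=v0+(v1-v0)*(u-u0)/(u1-u0); vs=np.arange(v-hw,v+hw,.25); pr=cv2.remap(g.astype(np.float32),np.full((1,len(vs)),u,np.float32),vs[None].astype(np.float32),cv2.INTER_LINEAR)[0]
        d=np.abs(np.gradient(pr)); P.append((u,(vs*d).sum()/d.sum()))
    P=np.array(P); k=np.polyfit(P[:,0],P[:,1],1); r=np.abs(np.polyval(k,P[:,0])-P[:,1]); k=np.polyfit(*P[r<np.median(r)*2].T,1); print(k,np.median(r)); return k
k=edge(275,402,194.9,202.1)
p=[onz(a,(u,np.polyval(k,u)),.009) for u in(275,402)]
d=p[0]-p[1]; print("plate -x edge",p,"yaw of +y minus 90:",np.degrees(np.arctan2(d[1],d[0]))-90)
for n,u in(("BL",(270.7,194.8)),("BR",(405.7,202.3)),("TL",(272.7,161.7))): print(n,onz(a,u,.018))
# hypothesis check via sensed points
E
```

```text
case_b [[263.4, 236.6]] [[275.2, 194.7]]
(np.float64(0.44674706072219794), np.float64(0.2130139838473957), np.float64(20.907911508356793), np.float64(0.2114428255086921))
top only (np.float64(0.44421285433072216), np.float64(0.21214372668427295), np.float64(19.327417070943657), np.float64(0.1054935434449551))
side only (np.float64(0.449394148164578), np.float64(0.2168729814940265), np.float64(20.789381948688757), np.float64(0.046136618141097374))
case_a [[336.3, 239.9]] [[290.0, 238.6]]
(np.float64(0.4242016241995937), np.float64(-0.025369925368962713), np.float64(172.5398900646665), np.float64(0.1777372959124388))
top only (np.float64(0.4243045898242265), np.float64(-0.02538018588451613), np.float64(172.61092129247044), np.float64(0.07593757279291868))
side only (np.float64(0.424930837145492), np.float64(-0.020885616668289603), np.float64(168.94718261958448), np.float64(0.09344216155361662))
[  0.0544 180.7324] 0.12477465554547962
plate -x edge [array([0.5887, 0.1844, 0.009 ]), array([ 0.5554, -0.259 ,  0.009 ])] yaw of +y minus 90: -4.29078197212516
BL [0.5906 0.1984 0.018 ]
BR [ 0.5549 -0.2702  0.018 ]
TL [0.7086 0.1911 0.018 ]
```

```bash
python3 - <<'E'
from m import *
go((.4243,-.024,.16),-7.5)
a=cams.camera("top"); b=cams.camera("side"); A,B=cases(a,b)
pk=lambda L:[x for x in L if x[1][0]-x[1][1]>30]
for x in pk(A): print("pink",fit([(a,x[0])],onz(a,x[2],.06)[:2]))
for z,u in((.184,(335.7,172)),(.184,(322.7,172)),(.162,(381,178))): print(onz(a,u,z))
E
python3 -m creep '[[[0,0,0],10.4],[[0,0,0],10.4],[[0,0,0],10.4],[[0,0,0],10.4],[[0,0,0],10.4],[[0,0,0],10.4],[[0,0,0],10.4]]' 1
```

```text
turn 72.9 then shift xyz cm [-56.59  24.04   6.19]
pink (np.float64(0.550461723602989), np.float64(0.27500259740058824), np.float64(26.13012273937991), np.float64(0.0599449685534591))
[ 0.6311 -0.0234  0.184 ]
[0.6319 0.0175 0.184 ]
[ 0.6136 -0.168   0.162 ]
t: 3.08
tcp_pos: [0.2599, 0.5684, 0.2219]
tcp_rot: [[0.134, 0.991, -0.0], [0.991, -0.134, -0.0], [-0.0, -0.0, -1.0]]
contact_force: [-0.1, -1.0, 0.4]
grip_width: 0.999
grip_force: 0.0
```

```bash
python3 -m creep '[[[-5.6,2.4,0.4],0],[[-5.6,2.4,0.4],0],[[-5.6,2.4,0.4],0],[[-5.6,2.4,0.4],0],[[-5.6,2.4,0.4],0],[[-5.6,2.4,0.4],0],[[-5.6,2.4,0.4],0],[[-5.6,2.4,0.4],0],[[-5.6,2.4,0.4],0],[[-5.6,2.4,0.4],0]]' 1 >/dev/null
python3 - <<'E'
from m import *
s=st()
a=cams.camera("top"); b=cams.camera("side"); A,B=cases(a,b)
save(a,"top1.png",s=1.25)
for x in A: print("t",x[1],np.round(x[2]),fit([(a,x[0])],onz(a,x[2],.06)[:2]))
for x in B: print("s",x[1],np.round(x[2]),fit([(b,x[0])],onz(b,x[2],.06)[:2]))
go((.4243,-.024,.048),-7.5)
E
```

```text
4.33 [ 0.4265 -0.0198  0.1821] F [1.2 1.4 0.7] w 1.001 gf 0.0
t [183.  105.  127.5] [245. 207.] (np.float64(0.5481193736316514), np.float64(0.2746375857826598), np.float64(23.799972071564635), np.float64(0.1163346613545817))
t [183.  102.5 127. ] [232. 242.] (np.float64(0.4213764556454447), np.float64(0.31797441598258586), np.float64(23.274047431876777), np.float64(0.08448510803971188))
t [ 98.  98. 101.] [266. 235.] (np.float64(0.4444181336429044), np.float64(0.21310302757484478), np.float64(19.004828617500774), np.float64(0.12442497261774366))
t [149.  14.   8.] [313. 186.] (np.float64(0.6167641606601719), np.float64(0.05067447854953004), np.float64(3.746154599345473), np.float64(0.6867239732569246))
t [148. 145. 140.] [387. 237.] (np.float64(0.4309471366667412), np.float64(-0.18830949028968835), np.float64(149.83041581576066), np.float64(0.6911636045494314))
s [81. 74. 65.] [289. 236.] (np.float64(0.4254311470368911), np.float64(-0.021118917820816048), np.float64(171.1348225394556), np.float64(0.045146936126819304))
s [135.  84.  96.] [253. 186.] (np.float64(0.41307494344193757), np.float64(0.33231550435835744), np.float64(77.53253453256826), np.float64(0.38034106150603564))
s [78.5 78.  78. ] [275. 196.] (np.float64(0.4481840411713617), np.float64(0.21685544507172202), np.float64(5.568471335480867), np.float64(0.3256602009815377))
turn -0.0 then shift xyz cm [-0.55 -0.11 13.38]
```

View pics/top1.png

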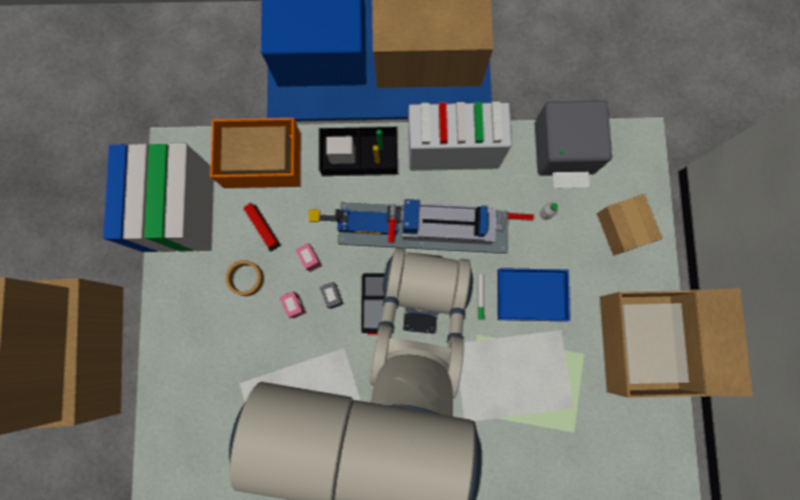

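The top view, now with its left side clear, still shows only the grey box at display pixel (331,294) and the brown one under the gripper. So exactly two boxes are here. Grasping case_a.

```bash
python3 -m creep '[[[-0.3,-0.1,4],0],[[-0.1,0,4],0],[[0,0,3.4],0],[[0,0,2],0],[[0,0,0],0]]' 1 | grep -v rot
python3 -m creep '[[[0,0,0],0],[[0,0,0],0],[[0,0,0],0],[[0,0,0],0],[[0,0,0],0],[[0,0,0],0]]' 0.5 | grep -v rot
python3 -m creep '[[[0,0,-3],0],[[0,0,-5],0],[[0,0,-6],0],[[0,0,0],0]]' | grep -v rot
python3 - <<'E'
from m import *
go((.633-.028*.075,-.020-.028*.997,.21),-4.3)
E
```

```text
t: 5.15
tcp_pos: [0.4236, -0.0202, 0.0472]
contact_force: [-0.4, -0.3, 0.4]
grip_width: 1.003
grip_force: 0.0
t: 5.9
tcp_pos: [0.4246, -0.0215, 0.0484]
contact_force: [-1.9, 1.9, 12.0]
grip_width: 0.656
grip_force: 30.0
t: 6.4
tcp_pos: [0.4266, -0.022, 0.1916]
contact_force: [0.1, 0.2, -3.4]
grip_width: 0.657
grip_force: 30.0
turn -3.1 then shift xyz cm [-1.06 20.57 -1.84]
```

```bash
python3 -m creep '[[[0,0,-2],-3.1],[[-0.2,4,0],0],[[-0.2,5,0],0],[[-0.2,5,0],0],[[-0.2,4,0],0],[[-0.2,2.5,0],0],[[0,0,0],0],[[0,0,0],0]]' | grep -v rot
python3 - <<'E'
from m import *
go((.633-.028*.075,-.020-.028*.997,.154),-4.3)
a=cams.camera("top"); b=cams.camera("side")
save(b,"side1.png",(270,120,470,300),3)
E
```

```text
t: 7.4
tcp_pos: [0.6272, -0.0467, 0.2069]
contact_force: [0.2, -0.4, -1.9]
grip_width: 0.659
grip_force: 30.0
turn 0.0 then shift xyz cm [-0.09  0.38  5.29]
```

View pics/side1.png

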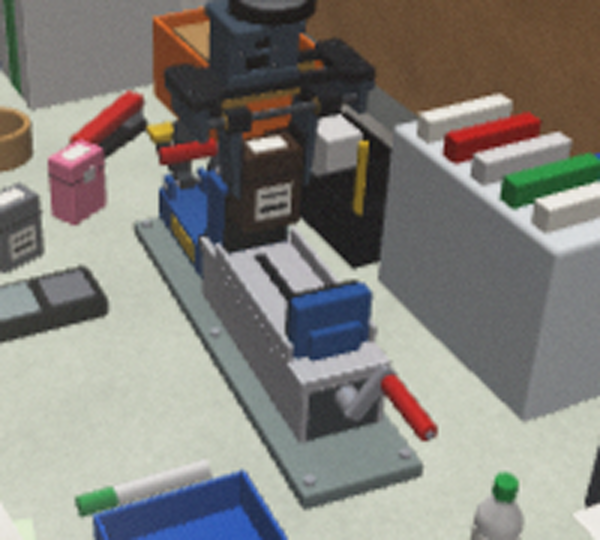

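The side crop shows case_a at (265,190), held above the bed between the lips and just clear of the fixed jaw. Lowering it.

```bash
python3 -m creep '[[[-0.1,0.3,2],0],[[0,0,2],0],[[0,0,0.8],0],[[0,0,0.4],0],[[0,0,0],0]]' | grep -v rot
python3 -m creep '[[[0,0,0.15],0],[[0,0,0.1],0],[[0,0,0],0]]' | grep -v rot
```

```text
t: 8.12
tcp_pos: [0.6313, -0.048, 0.1563]
contact_force: [-0.2, 0.0, -1.6]
grip_width: 0.661
grip_force: 30.0
t: 8.5
tcp_pos: [0.6312, -0.048, 0.1535]
contact_force: [-0.9, -0.3, -0.7]
grip_width: 0.656
grip_force: 30.0
```

```bash
python3 -m creep '[[[0,0,0.1],0],[[0,0,0],0]]' | grep force
python3 -m creep '[[[0,0,0],0],[[0,0,0],0],[[0,0,0],0],[[0,0,-3],0],[[0,0,-5],0],[[0,-3,-5],0],[[0,-6,0],0]]' 1 | grep -v rot
python3 - <<'E'
from m import *
a=cams.camera("top"); b=cams.camera("side"); A,B=cases(a,b)
for x in A: print("t",x[1],np.round(x[2]),fit([(a,x[0])],onz(a,x[2],.06)[:2]))
for x in B: print("s",x[1],np.round(x[2]),fit([(b,x[0])],onz(b,x[2],.06)[:2]))
m=[x for x in B if np.ptp(x[1])<8]; save(b,"side2.png",(230,120,430,270),3)
go((.4457,.2140,.18),20)
E
```

```text
contact_force: [-0.3, 0.3, -1.4]
grip_force: 30.0
t: 9.62
tcp_pos: [0.5434, -0.0418, 0.2858]
contact_force: [0.3, -0.7, -0.7]
grip_width: 1.003
grip_force: 0.0
t [183. 103. 127.] [244. 206.] (np.float64(0.548571098790741), np.float64(0.27460089435531865), np.float64(32.58961263127157), np.float64(0.10779471762937509))
t [182. 101. 127.] [233. 241.] (np.float64(0.42218909815236116), np.float64(0.31780420040468277), np.float64(22.699930118433308), np.float64(0.11512327703358571))
t [100. 102. 103.] [265. 237.] (np.float64(0.44622677402196714), np.float64(0.21257837218931003), np.float64(17.985735249489604), np.float64(0.07558386411889595))
s [132.  80.  92.] [297. 179.] (np.float64(0.5529461883241334), np.float64(0.27954182096588326), np.float64(35.03731793815845), np.float64(0.08383716243450223))
s [81. 81. 80.] [273. 194.] (np.float64(0.4447697767207077), np.float64(0.2110687108731026), np.float64(176.47134139184982), np.float64(0.1224684298308315))
s [55. 48. 43.] [358. 195.] (np.float64(0.7083126902340062), np.float64(0.0819664053571535), np.float64(5.713527085409052), np.float64(0.17865239865783988))
s [133.  85.  96.] [254. 184.] (np.float64(0.42558838633370927), np.float64(0.3287971664833414), np.float64(49.97358259709775), np.float64(0.22995022123893805))
turn -24.3 then shift xyz cm [27.24 -0.21 10.3 ]
```

View pics/side2.png

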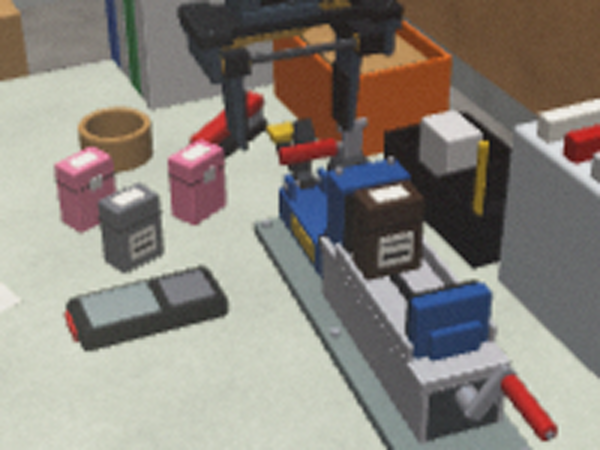

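Case_a stands on the bed against the fixed jaw, at crop (385,230). Next is case_b.

```bash
python3 -m creep '[[[0,0,0],-8.1],[[0,0,0],-8.1],[[0,0,0],-8.1],[[5.4,0,0],0],[[5.4,0,1],0],[[5.4,0,2.5],0],[[5.4,0,3],0],[[5.4,-0.2,3.7],0],[[0.3,0,0],0],[[0,0,0],0]]' 1 | grep -v rot
python3 - <<'E'
from m import *
go((.446,.213,.048),20)
E
```

```text
t: 11.08
tcp_pos: [0.4481, 0.2126, 0.1822]
contact_force: [0.2, -0.5, -0.6]
grip_width: 1.0
grip_force: 0.0
turn 0.1 then shift xyz cm [ 0.11 -0.18 13.42]
```

```bash
python3 -m creep '[[[0.1,-0.2,4],0],[[0,0,4],0],[[0,0,3.4],0],[[0,0,2],0],[[0,0,0],0]]' 1 | grep -v rot
python3 -m creep '[[[0,0,0],0],[[0,0,0],0],[[0,0,0],0],[[0,0,0],0],[[0,0,0],0],[[0,0,0],0]]' 0.5 | grep -v rot
python3 -m creep '[[[0,0,-3],0],[[0,0,-5],0],[[0,0,-6],0],[[0,0,-3.5],0],[[0,0,0],8.1],[[0,0,0],8.1],[[0,0,0],8.1],[[0,0,0],0]]' | grep -v rot
python3 - <<'E'
from m import *
go((.633-.074*.075,-.020-.074*.997,.22),-4.3)
E
```

```text
t: 11.7
tcp_pos: [0.4457, 0.2115, 0.0477]
contact_force: [0.4, -0.7, -0.4]
grip_width: 1.001
grip_force: 0.0
t: 12.45
tcp_pos: [0.4451, 0.2126, 0.0486]
contact_force: [0.8, -0.2, 8.5]
grip_width: 0.659
grip_force: 30.0
t: 13.45
tcp_pos: [0.4444, 0.2124, 0.2231]
contact_force: [0.1, -0.3, -2.6]
grip_width: 0.658
grip_force: 30.0
turn 0.1 then shift xyz cm [-29.16  20.55   0.31]
```

```bash
python3 -m creep '[[[-5.5,0,0],0],[[-5.9,0,0],0],[[-5.9,0,0],0],[[-5.9,0,0],0],[[-5.9,0,0],0],[[0,5,0],0],[[0,5.5,0],0],[[0,5,0],0],[[0,4.8,0],0],[[0,0,0],0]]' | grep -v rot
python3 - <<'E'
from m import *
go((.633-.074*.075,-.020-.074*.997,.1535),-4.3)
b=cams.camera("side")
save(b,"side3.png",(300,120,450,280),3)
E
```

```text
t: 14.7
tcp_pos: [0.628, -0.0931, 0.2223]
contact_force: [-0.4, -1.0, -2.6]
grip_width: 0.652
grip_force: 30.0
turn 0.3 then shift xyz cm [-0.07 -0.05  6.88]
```

View pics/side3.png

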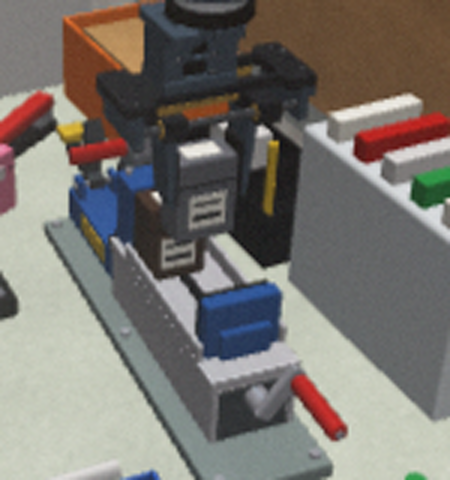

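Case_b at (205,200) hangs between case_a and the jaw, well aligned with both. Lowering it and releasing.

```bash
python3 -m creep '[[[0,0,2],0],[[0,0,2],0],[[0,0,1.5],0],[[0,0,0.8],0],[[0,0,0.4],0],[[0,0,0.2],0],[[0,0,0],0]]' | grep -v rot
python3 -m creep '[[[0,0,0],0],[[0,0,0],0],[[0,0,0],0],[[0,0,-3],0],[[0,0,-5],0],[[0,0,-4],0],[[0,0,0],0]]' 1 | grep -v rot
python3 - <<'E'
from m import *
a=cams.camera("top"); b=cams.camera("side"); A,B=cases(a,b)
for x in A: print("t",x[1],np.round(x[2]),fit([(a,x[0])],onz(a,x[2],.15)[:2],z0=.104))
for q in("crank_axis","crank_grip","hammer_hinge","hammer_grip","trigger_pad","jaw","bed_stop"):
    u=cams.place_of(q,a)[:2];v=cams.place_of(q,b)[:2]
    print(q,[(np.round(r["uv"],1).tolist(),round(r["score"],2)) for r in u+v],[np.round(np.r_[tri(a,i["uv"],b,j["uv"])],3).tolist() for i in u for j in v])
save(b,"side4.png",(340,180,460,300),4)
E
```

```text
t: 15.62
tcp_pos: [0.6256, -0.0928, 0.1543]
contact_force: [-0.3, -0.5, -1.8]
grip_width: 0.658
grip_force: 30.0
t: 16.5
tcp_pos: [0.627, -0.0931, 0.2776]
contact_force: [-0.3, 0.3, -0.8]
grip_width: 1.001
grip_force: 0.0
t [182. 104. 127.] [246. 207.] (np.float64(0.5353256367719085), np.float64(0.26059454370164026), np.float64(31.46831402693484), np.float64(0.1432558139534884))
t [63. 49. 46.] [345. 178.] (np.float64(0.6229711397758713), np.float64(-0.06268771767138359), np.float64(164.17815633886846), np.float64(0.5264339661155337))
crank_axis [([414.2, 181.2], 0.71), ([335.9, 178.3], 0.37), ([331.5, 171.8], 0.73), ([397.0, 270.9], 0.71)] [[0.517, -0.216, 0.36, 0.093], [0.619, -0.293, 0.066, 0.002], [0.583, -0.016, 0.229, 0.039], [0.735, -0.061, -0.195, 0.102]]
crank_grip [([416.9, 174.1], 0.51), ([408.7, 257.4], 0.56)] [[0.64, -0.297, 0.107, 0.009]]
hammer_hinge [([313.4, 194.3], 0.91), ([332.7, 199.5], 0.58)] [[0.585, 0.046, 0.088, 0.016]]
hammer_grip [([311.4, 188.6], 0.65), ([328.0, 170.4], 0.56)] [[0.58, 0.053, 0.193, 0.004]]
trigger_pad [([252.9, 173.1], 0.77), ([326.1, 162.0], 0.72)] [[0.655, 0.246, 0.109, 0.012]]
jaw [([380.3, 178.1], 0.64), ([378.0, 230.9], 0.62), ([363.6, 241.5], 0.48)] [[0.626, -0.174, 0.108, 0.004], [0.61, -0.17, 0.079, 0.041]]
bed_stop [([333.9, 179.3], 0.85), ([383.1, 179.4], 0.32), ([352.6, 204.4], 0.96)] [[0.627, -0.021, 0.1, 0.005], [0.578, -0.16, 0.209, 0.044]]
```

View pics/side4.png

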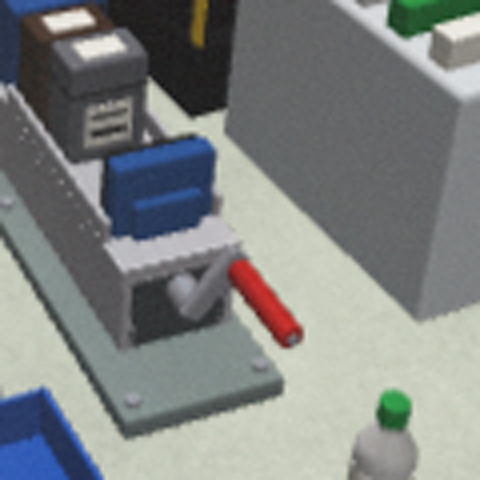

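The crop shows both boxes standing on the bed, with case_a behind at (65,60) and case_b at (100,90). The crank handle runs from (237,262) to (293,338). Working out its axis and angle.

```bash
python3 - <<'E'
from m import *
a=cams.camera("top"); b=cams.camera("side")
def red(c,box):
    im=c["img"].astype(int); m=(im[...,0]>im[...,1]+50)&(im[...,0]>im[...,2]+50)
    k=np.zeros_like(m); k[box[1]:box[3],box[0]:box[2]]=1; m&=k
    p=np.argwhere(m)[:,::-1]; return p.mean(0),p.min(0),p.max(0),len(p)
ra=red(a,(400,160,440,190)); rb=red(b,(390,235,425,275)); print(ra,rb)
p,e=tri(a,ra[0],b,rb[0]); print("crank grip",p,e)
ty=np.array([.075,.997]); tx=np.array([.997,-.075]); S=np.array([.633,-.020])
d=p[:2]-S; print("tester x,y,z",d@tx,d@ty,p[2],"phi deg",np.degrees(np.arctan2(d@tx,p[2]-.078)),"r",np.hypot(d@tx,p[2]-.078))
ra=red(a,(300,165,325,200)); rb=red(b,(315,160,350,185)); p,e=tri(a,ra[0],b,rb[0]); d=p[:2]-S; print(ra,rb,"hammer grip",p,e,d@tx,d@ty)
E
```

```text
(array([416.0968, 172.7204]), array([406, 170]), array([426, 175]), 93) (array([405.5724, 254.8618]), array([397, 245]), array([414, 266]), 152)
crank grip [ 0.639  -0.2916  0.1121] 0.00032823368792548235
tester x,y,z 0.02636572446599584 -0.2702992532371012 0.11209069113360892 phi deg 37.71834962800656 r 0.04309671273524158
(array([312.9029, 183.8835]), array([310, 175]), array([316, 193]), 103) (array([333.9597, 167.7584]), array([323, 160]), array([342, 174]), 149) hammer grip [0.5948 0.0474 0.2013] 0.00750931957873451 -0.043097727984531944 0.06437212652497314
```

```bash
python3 - <<'E'
from m import *
b=cams.camera("side")
print("glue",onz(b,(432.6,307.5),0))
S=np.array([.633,-.020]);ty=np.array([.075,.997]); tx=np.array([.997,-.075])
p=S+tx*.026+ty*(-.277); go((*p,.20),-4.3); go((*p,.101),-4.3); print(p)
for f in range(40,401,30):
    print(f, np.round(4*np.array([np.sin(np.radians(f+30))-np.sin(np.radians(f)),-(np.cos(np.radians(f+30))-np.cos(np.radians(f)))]),2),end="; ")
E
```

```text
glue [ 0.6701 -0.3853 -0.    ]
turn 0.0 then shift xyz cm [-20.37   2.8    7.41]
turn 0.0 then shift xyz cm [-20.37   2.8   17.31]
[ 0.6381 -0.2981]
40 [1.19 1.7 ]; 70 [0.18 2.06]; 100 [-0.88  1.88]; 130 [-1.7   1.19]; 160 [-2.06  0.18]; 190 [-1.88 -0.88]; 220 [-1.19 -1.7 ]; 250 [-0.18 -2.06]; 280 [ 0.88 -1.88]; 310 [ 1.7  -1.19]; 340 [ 2.06 -0.18]; 370 [1.88 0.88]; 400 [1.19 1.7 ];
```

```bash
python3 -m creep '[[[-5,0.7,0],0],[[-5,0.7,0],0],[[-5,0.7,2],0],[[-5.2,0.7,3],0],[[-0.2,0,4],0],[[0,0,0],0]]' 0.5 | grep -v rot
python3 - <<'E'
from m import *
go((.6381,-.2981,.101),-4.3)
E
```

```text
t: 18.3
tcp_pos: [0.6365, -0.298, 0.1811]
contact_force: [-0.5, 0.0, 0.6]
grip_width: 0.501
grip_force: 0.0
turn -0.0 then shift xyz cm [0.   0.16 8.01]
```

```bash
python3 -m creep '[[[0,0.2,4],0],[[0,0,3],0],[[0,0,1],0],[[0,0,0],0]]' | grep -v rot
python3 -m creep '[[[0,0,0],0],[[0,0,0],0],[[0,0,0],0],[[0,0,0],0]]' 0.1 | grep -v rot
```

```text
t: 18.8
tcp_pos: [0.6408, -0.2983, 0.1054]
contact_force: [-0.4, -0.1, 0.2]
grip_width: 0.501
grip_force: 0.0
t: 19.3
tcp_pos: [0.6389, -0.2984, 0.1041]
contact_force: [-8.0, -0.2, 1.1]
grip_width: 0.194
grip_force: 30.0
```

```bash
python3 -m creep '[[[0,1.19,1.7],0],[[0,0.18,2.06],0],[[0,-0.88,1.88],0],[[0,0,0],0]]' | grep -v rot
python3 - <<'E'
from m import *
a=cams.camera("top"); b=cams.camera("side")
save(b,"side5.png",(340,180,460,300),4)
for q in("crank_grip",):
  print([(r["uv"],r["score"]) for r in cams.place_of(q,b)[:2]])
E
```

```text
t: 19.8
tcp_pos: [0.6424, -0.2986, 0.0466]
contact_force: [-10.6, -1.5, -1.9]
grip_width: 0.188
grip_force: 30.0
[([407.1, 273.1], 0.61), ([376.8, 231.2], 0.49)]
```

View pics/side5.png

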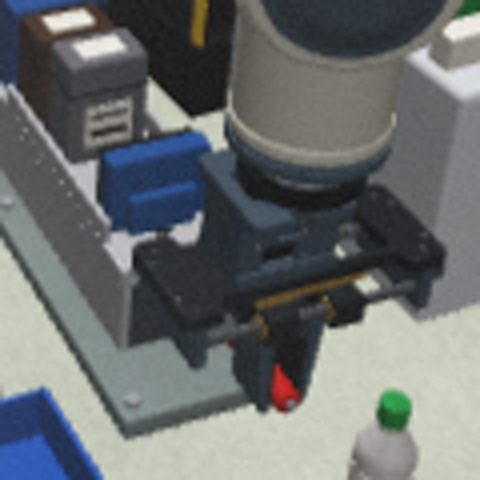

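The crop shows the jaws holding the red handle at (285,385), past the 3 o'clock point. The crank follows, so I'll continue.

```bash
python3 -m creep '[[[0,-1.8,1.19],0],[[0,-2.06,0.18],0],[[0,-1.88,-0.88],0],[[0,-1.19,-1.7],0],[[0,-0.18,-2.06],0]]' | grep -v rot
python3 -m creep '[[[0,0.88,-1.88],0],[[0,1.7,-1.19],0],[[0,2.06,-0.18],0],[[0,1.88,0.88],0],[[0,1.19,1.7],0]]' | grep -v rot
```

```text
t: 20.58
tcp_pos: [0.5728, -0.2933, 0.0807]
contact_force: [11.5, -1.2, -16.2]
grip_width: 0.187
grip_force: 30.0
t: 21.2
tcp_pos: [0.6504, -0.2993, 0.0882]
contact_force: [-23.1, 0.7, 2.6]
grip_width: 0.188
grip_force: 30.0
```

```bash
python3 -m creep '[[[0,-0.07,2.01],0],[[0,-0.86,1.83],0],[[0,-1.66,1.16],0],[[0,-2.01,0.18],0],[[0,-1.83,-0.86],0]]' | grep -v rot
python3 -m creep '[[[0,-1.16,-1.66],0],[[0,-0.18,-2.01],0],[[0,0.86,-1.83],0],[[0,1.66,-1.16],0],[[0,2.01,-0.18],0]]' | grep -v rot
```

```text
t: 21.82
tcp_pos: [0.5871, -0.2945, 0.0437]
contact_force: [12.5, -0.7, -1.9]
grip_width: 0.191
grip_force: 30.0
t: 22.45
tcp_pos: [0.6184, -0.297, 0.1149]
contact_force: [-11.8, -0.3, -13.9]
grip_width: 0.195
grip_force: 30.0
```

```bash
python3 -m creep '[[[0,1.83,0.86],0],[[0,1.16,1.66],0],[[0,0.18,2.01],0],[[0,-0.86,1.83],0],[[0,-1.66,1.16],0],[[0,-2.01,0.18],0],[[0,-1.83,-0.86],0],[[0,-1.16,-1.66],0],[[0,0,0],0]]' | grep -v rot
python3 - <<'E'
from m import *
a=cams.camera("top"); b=cams.camera("side")
save(b,"side6.png",(320,160,440,280),4)
E
```

```text
t: 23.58
tcp_pos: [0.5749, -0.2938, 0.063]
contact_force: [-9.8, 0.9, 4.7]
grip_width: 0.193
grip_force: 30.0
```

View pics/side6.png

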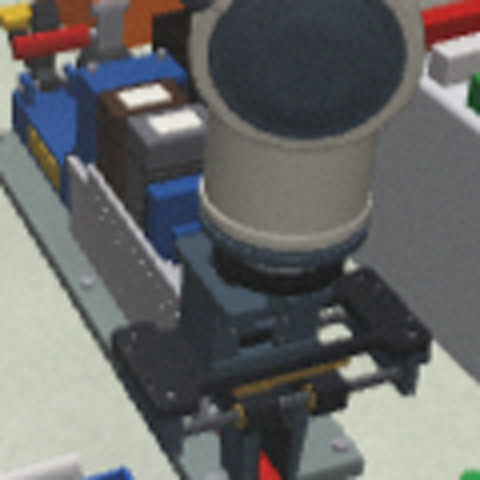

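The row is nearly closed: brown at (140,110) and grey at (170,135) stand upright with the jaw at (170,210) right behind them. I'll finish in small steps and watch the force.

```bash
python3 -m creep '[[[0,-0.18,-2.01],0],[[0,0,0],0]]' | grep -E 'pos|force'
python3 -m creep '[[[0,0.3,-0.95],0],[[0,0,0],0]]' | grep -E 'pos|force'
python3 -m creep '[[[0,0.55,-0.88],0],[[0,0,0],0]]' | grep -E 'pos|force'
```

```text
tcp_pos: [0.5736, -0.2937, 0.083]
contact_force: [-10.8, 0.8, 9.4]
grip_force: 30.0
tcp_pos: [0.5763, -0.2938, 0.0917]
contact_force: [-11.8, 0.3, 7.0]
grip_force: 30.0
tcp_pos: [0.5814, -0.2942, 0.1001]
contact_force: [-12.3, -1.1, 4.9]
grip_force: 30.0
```

```bash
python3 -m creep '[[[0,0.75,-0.7],0],[[0,0,0],0]]' | grep -E 'pos|force'
python3 -m creep '[[[0,0.91,-0.46],0],[[0,0,0],0]]' | grep -E 'pos|force'
python3 - <<'E'
from m import *
a=cams.camera("top"); b=cams.camera("side")
x=a["img"][150:200,300:420,::-1]; y=b["img"][150:270,310:430,::-1]
z=np.zeros((600,480,3),np.uint8); z[:167]=cv2.resize(x,None,fx=4,fy=4,interpolation=cv2.INTER_CUBIC)[:167]; z[170:600]=cv2.resize(y,None,fx=4,fy=4,interpolation=cv2.INTER_CUBIC)[:430]
cv2.imwrite("pics/c7.png",z)
E
```

```text
tcp_pos: [0.5883, -0.2946, 0.1069]
contact_force: [-15.5, -0.9, 3.8]
grip_force: 30.0
tcp_pos: [0.5967, -0.2953, 0.1118]
contact_force: [-21.5, 0.5, 11.0]
grip_force: 30.0
```

View pics/c7.png

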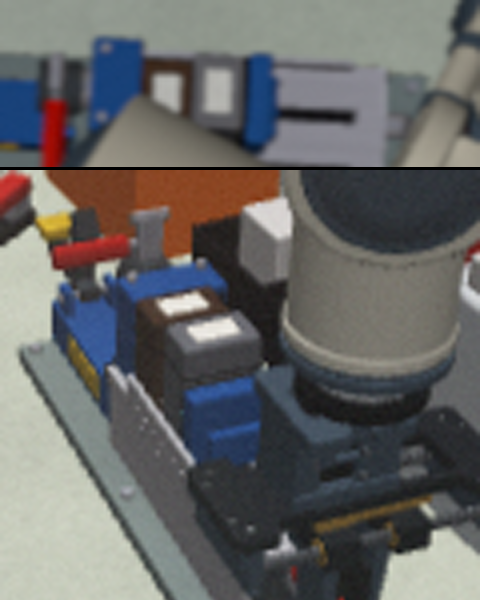

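The crop shows the jaw touching the row: brown at (165,90), grey at (215,95) and the jaw at (262,100). I'll release and regrip to clear the side load, then measure the torque.

```bash
python3 -m creep '[[[0,0,0],0],[[0,0,0],0],[[0,0,0],0]]' 0.4 | grep -E 'pos|force|width'
python3 -m creep '[[[0,0,0],0],[[0,0,0],0],[[0,0,0],0],[[0,0,0],0]]' 0.1 | grep -E 'pos|force|width'
python3 -m creep '[[[0,0.3,-0.1],0],[[0,0,0],0]]' | grep -E 'pos|force'
python3 -m creep '[[[0,0.3,-0.08],0],[[0,0,0],0]]' | grep -E 'pos|force'
```

```text
tcp_pos: [0.5994, -0.2956, 0.1114]
contact_force: [-1.4, -0.2, 1.4]
grip_width: 0.399
grip_force: 0.5
tcp_pos: [0.5951, -0.295, 0.1095]
contact_force: [-21.9, -3.1, 2.0]
grip_width: 0.192
grip_force: 30.0
tcp_pos: [0.5983, -0.2953, 0.1108]
contact_force: [-21.2, -1.6, 5.8]
grip_force: 30.0
tcp_pos: [0.6013, -0.2956, 0.1118]
contact_force: [-23.0, -1.3, 7.8]
grip_force: 30.0
```

The crank moves at about 18–20 N, so the row is firmly clamped. Releasing the handle and locating the hammer.

```bash
python3 -m creep '[[[0,0,0],0],[[0,0,0],0],[[0,0,0],0],[[0,0,-4],0],[[0,0,-5],0],[[0,0,-5],0],[[0,-5,-4],0],[[0,-5,0],0],[[0,0,0],0]]' 0.5 | grep -E 'pos|force|t:'
python3 - <<'E'
from m import *
S=np.array([.633,-.020]);ty=np.array([.075,.997]); tx=np.array([.997,-.075])
a=cams.camera("top"); b=cams.camera("side")
for q in("hammer_hinge","hammer_grip","trigger_pad","jaw","crank_grip"):
    u=cams.place_of(q,a)[:1];v=cams.place_of(q,b)[:1]
    if u and v:
        p,e=tri(a,u[0]["uv"],b,v[0]["uv"]); d=p[:2]-S; print(q,p,round(e,3),"t:",d@tx,d@ty,u[0]["score"],v[0]["score"])
# predicted handle line ends for tx -.075...-.001, ty .067,z .193 vs red pixels
for c,box in((a,(300,165,325,200)),(b,(315,155,350,185))):
    im=c["img"].astype(int); m=(im[...,0]>im[...,1]+50)&(im[...,0]>im[...,2]+50); k=np.zeros_like(m); k[box[1]:box[3],box[0]:box[2]]=1
    P=np.argwhere(m&k)[:,::-1].astype(np.float32); r=cv2.minAreaRect(P); print("red",r)
    for t in(-.07,-.04,-.01):
        for yy in (.062,.070): print(t,yy,proj(c,[*(S+tx*t+ty*yy),.193]),end=" ")
    print()
go((*(S+tx*-.053+ty*.068),.30),85.7)
E
```

```text
t: 27.52
tcp_pos: [0.5039, -0.2881, 0.2925]
tcp_rot: [[0.076, 0.997, 0.001], [0.997, -0.076, -0.001], [-0.0, 0.001, -1.0]]
contact_force: [0.4, -0.2, 0.6]
grip_force: 0.0
hammer_hinge [0.5826 0.042  0.0884] 0.018 t: -0.05493727527343042 0.05800061225893774 0.73 0.93
trigger_pad [0.6501 0.2517 0.1022] 0.011 t: -0.003329914832117175 0.2721668637812681 0.65 0.46
jaw [ 0.6284 -0.1073  0.1081] 0.015 t: 0.001997323301672471 -0.087350417734353 0.53 0.96
crank_grip [ 0.5908 -0.2816  0.1127] 0.005 t: -0.02240561180117717 -0.2640161745161992 0.45 0.73
red ((312.87591552734375, 183.9896697998047), (5.397956371307373, 18.27000617980957), 4.763641834259033)
-0.07 0.062 [313.5943 191.7852] -0.07 0.07 [311.0178 191.6446] -0.04 0.062 [314.1496 182.297 ] -0.04 0.07 [311.5817 182.157 ] -0.01 0.062 [314.7012 172.8716] -0.01 0.07 [312.1419 172.7323] 
red ((325.5, 158.0), (21.0, 6.0), -0.0)
-0.07 0.062 [324.6961 172.3514] -0.07 0.07 [323.7989 171.1145] -0.04 0.062 [333.9835 170.5651] -0.04 0.07 [333.0434 169.3459] -0.01 0.062 [343.1471 168.8025] -0.01 0.07 [342.1654 167.6006] 
turn -90.0 then shift xyz cm [-5.32 34.52 -0.88]
```

```bash
python3 -m creep '[[[0,0,0],-10],[[0,0,0],-10],[[0,0,0],-10],[[0,0,0],-10],[[0,0,0],-10],[[0,0,0],-10],[[0,0,0],-10],[[0,0,0],-10],[[0,0,0],-10]]' 0.33 | grep -E 'pos'
python3 -m creep '[[[-0.9,5.7,0],0],[[-0.9,5.7,0],0],[[-0.9,5.7,0],0],[[-0.9,5.8,0],0],[[-0.9,5.8,0],0],[[-0.8,5.8,0],0],[[0,0,0],0]]' 0.33 | grep -E 'pos|force'
python3 - <<'E'
from m import *
S=np.array([.633,-.020]);ty=np.array([.075,.997]); tx=np.array([.997,-.075])
go((*(S+tx*-.053+ty*.068),.19),85.7)
E
```

```text
tcp_pos: [0.5062, -0.2885, 0.2913]
tcp_pos: [0.585, 0.0553, 0.2912]
contact_force: [-0.3, -1.2, -0.8]
grip_force: 0.0
turn 0.3 then shift xyz cm [-0.05 -0.35 10.12]
```

```bash
python3 -m creep '[[[0,-0.35,3],0],[[0,0,3],0],[[0,0,2],0],[[0,0,0],0]]' 0.33 | grep -E 'pos|force'
python3 -m creep '[[[0,0,1],0],[[0,0,1],0],[[0,0,0],0]]' 0.33 | grep -E 'pos|force'
python3 - <<'E'
from m import *
b=cams.camera("side")
save(b,"side8.png",(270,110,390,230),4)
E
```

```text
tcp_pos: [0.5835, 0.0474, 0.2102]
contact_force: [0.7, -1.2, -0.2]
grip_force: 0.0
tcp_pos: [0.584, 0.0481, 0.1908]
contact_force: [-0.1, -1.2, -0.6]
grip_force: 0.0
```

View pics/side8.png

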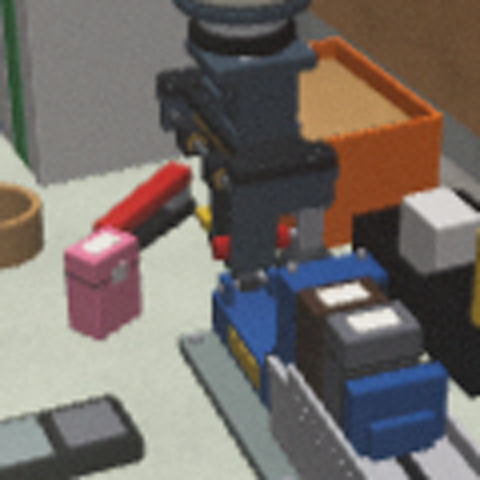

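The fingers straddle the red handle with red showing on both sides, at (222,245) and (285,237), and there is no contact. Closing.

```bash
python3 -m creep '[[[0,0,0],0],[[0,0,0],0],[[0,0,0],0],[[0,0,0],0]]' 0.1 | grep -E 'pos|force|width'
python3 -c "
import numpy as np
t=np.radians(np.arange(0,81,8)); print(np.round(11.8*np.c_[np.diff(np.sin(t)),-np.diff(np.cos(t))],2).tolist())"
```

```text
tcp_pos: [0.5846, 0.0489, 0.1917]
contact_force: [0.8, 5.8, 0.2]
grip_width: 0.194
grip_force: 30.0
[[1.64, 0.11], [1.61, 0.34], [1.55, 0.56], [1.45, 0.77], [1.33, 0.97], [1.18, 1.14], [1.01, 1.3], [0.82, 1.43], [0.62, 1.53], [0.4, 1.6]]
```

```bash
python3 -m creep '[[[0,1.64,0.11],0],[[0,1.61,0.34],0],[[0,1.55,0.56],0],[[0,1.45,0.77],0],[[0,1.33,0.97],0],[[0,0,0],0]]' | grep -E 'pos|force|width'
python3 -m creep '[[[0,1.18,1.14],0],[[0,1.01,1.3],0],[[0,0.82,1.43],0],[[0,0.62,1.53],0],[[0,0,0],0]]' | grep -E 'pos|force|width'
```

```text
tcp_pos: [0.5905, 0.1255, 0.1648]
contact_force: [-4.0, 4.4, 18.0]
grip_width: 0.192
grip_force: 30.0
tcp_pos: [0.5934, 0.1624, 0.1104]
contact_force: [-4.0, 14.8, 15.9]
grip_width: 0.191
grip_force: 30.0
```

```bash
python3 -m creep '[[[0,0,0.6],0],[[0,0,0.4],0],[[0,0,0],0]]' | grep -E 'pos|force|width'
python3 -m creep '[[[0,0,0.3],0],[[0,0,0],0]]' | grep -E 'pos|force|width'
```

```text
tcp_pos: [0.5936, 0.1644, 0.1016]
contact_force: [-6.3, 33.4, 19.9]
grip_width: 0.192
grip_force: 30.0
tcp_pos: [0.5936, 0.1645, 0.0987]
contact_force: [-6.6, 35.5, 20.0]
grip_width: 0.187
grip_force: 30.0
```

```bash
python3 -m creep '[[[0,0.4,0],0],[[0,0,0],0]]' | grep -E 'pos|force|width'
python3 - <<'E'
from m import *
b=cams.camera("side")
save(b,"side9.png",(270,120,370,220),5)
E
```

```text
tcp_pos: [0.5936, 0.1652, 0.098]
contact_force: [-3.1, 6.8, 12.8]
grip_width: 0.19
grip_force: 30.0
```

View pics/side9.png

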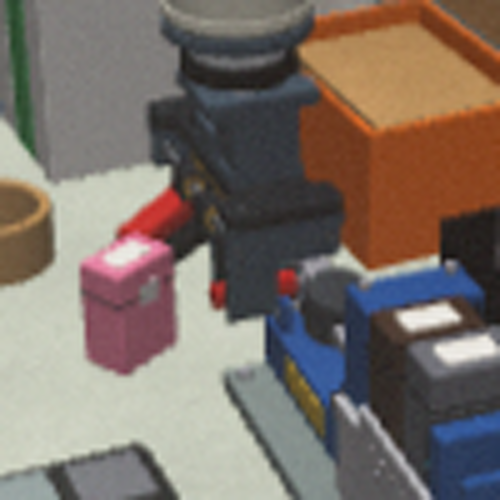

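The hammer arm is pulled right down, with the handle at (285,280). Easing up to see whether the sear holds it.

```bash
python3 -m creep '[[[0,0,-0.5],0],[[0,0,0],0]]' | grep -E 'pos|force|width'
python3 -m creep '[[[0,0,-0.4],0],[[0,0,0],0]]' | grep -E 'pos|force|width'
python3 -m creep '[[[0,0,-0.3],0],[[0,0,0],0]]' | grep -E 'pos|force|width'
```

```text
tcp_pos: [0.5935, 0.164, 0.1031]
contact_force: [-3.5, -2.3, 9.6]
grip_width: 0.19
grip_force: 30.0
tcp_pos: [0.5934, 0.163, 0.1067]
contact_force: [-0.9, -10.3, 7.7]
grip_width: 0.19
grip_force: 30.0
tcp_pos: [0.5932, 0.1627, 0.1081]
contact_force: [6.1, -11.9, -14.6]
grip_width: 0.191
grip_force: 30.0
```

The z force flipped to −14.6 N, so the sear holds the hammer. Releasing and going to the trigger.

```bash
python3 -m creep '[[[0,0,0],0],[[0,0,0],0],[[0,0,0],0],[[0,0,-4],0],[[0,0,-5],0],[[2,0,-4],0],[[5,0,0],0],[[5,0,0],0],[[0,0,0],0]]' 0.4 | grep -E 'pos:|force'
python3 - <<'E'
from m import *
a=cams.camera("top"); b=cams.camera("side"); C=[]
for c,box in((a,(235,155,270,190)),(b,(300,140,345,180))):
    im=c["img"].astype(int); m=(im[...,0]>im[...,2]+60)&(im[...,1]>im[...,2]+50)&(abs(im[...,0]-im[...,1])<70); k=np.zeros_like(m); k[box[1]:box[3],box[0]:box[2]]=1
    P=np.argwhere(m&k)[:,::-1]; print(len(P),P.mean(0),P.min(0),P.max(0)); C.append(P.mean(0))
print(onz(a,C[0],.103),onz(b,C[1],.100),tri(a,C[0],b,C[1]))
for q in("hammer_grip","trigger_pad"):
    u=cams.place_of(q,a)[:1];v=cams.place_of(q,b)[:1]
    if u and v: print(q,tri(a,u[0]["uv"],b,v[0]["uv"]),onz(a,u[0]["uv"],.103))
p=onz(a,C[0],.103); go((p[0],p[1],.2),85.7)
E
```

```text
tcp_pos: [0.47, 0.173, 0.2392]
contact_force: [0.3, -0.4, 0.2]
grip_force: 0.0
85 [250.8941 171.6588] [247 167] [255 176]
54 [325.7407 160.3519] [319 140] [344 166]
[0.6554 0.2549 0.103 ] [0.672  0.2721 0.1   ] (array([0.658 , 0.2522, 0.112 ]), np.float64(0.00946212601584088))
trigger_pad (array([0.6539, 0.2556, 0.1018]), np.float64(0.02454334784094442)) [0.6418 0.2591 0.103 ]
turn 0.0 then shift xyz cm [-17.45   9.55   3.87]
```

```bash
python3 -m creep '[[[-4,2.4,0],0],[[-5,2.5,0],0],[[-5,2.5,0],0],[[-3.4,2.3,1],0],[[0,0,3],0],[[0,0,4],0],[[0,0,2],0],[[0,0,0],0],[[0,0,0],0]]' 0 | grep -E 'pos:|force|width'
python3 - <<'E'
from m import *
go((.654,.2545,.113),85.7)
E
```

```text
tcp_pos: [0.6549, 0.2566, 0.1397]
contact_force: [0.6, -0.4, 1.1]
grip_width: 0.006
grip_force: 0.0
turn 0.0 then shift xyz cm [ 0.07 -0.22  2.67]
```

```bash
python3 -m creep '[[[0.07,-0.2,1.5],0],[[0,0,1],0],[[0,0,0],0]]' | grep -E 'pos:|force'
python3 -m creep '[[[0,0,0.5],0],[[0,0,0.4],0],[[0,0,0],0]]' | grep -E 'pos:|force'
python3 -m creep '[[[0,0,0.4],0],[[0,0,0],0]]' | grep -E 'pos:|force'
python3 -m creep '[[[0,0,0.4],0],[[0,0,0],0]]' | grep -E 'pos:|force'
```

```text
tcp_pos: [0.6526, 0.2544, 0.1128]
contact_force: [0.4, -0.2, -0.2]
grip_force: 0.0
tcp_pos: [0.6535, 0.2549, 0.105]
contact_force: [0.3, 0.3, 1.1]
grip_force: 0.4
tcp_pos: [0.6534, 0.2547, 0.1008]
contact_force: [1.0, 2.4, 3.4]
grip_force: 1.7
tcp_pos: [0.6533, 0.2547, 0.0966]
contact_force: [1.4, 3.1, 3.6]
grip_force: 2.2
```

```bash
python3 -m creep '[[[0,0,0.3],0],[[0,0,0],0]]' | grep -E 'pos:|force'
python3 -m creep '[[[0,0,-2],0],[[0,0,-4],0],[[0,0,-5],0],[[4,0,0],0],[[5,-1,0],0],[[5,-2,0],0],[[0,0,0],0]]' | grep -E 'pos:|force|^t:'
python3 - <<'E'
from m import *
a=cams.camera("top"); b=cams.camera("side")
x=a["img"][150:200,240:400,::-1]; y=b["img"][130:270,290:450,::-1]
z=np.zeros((595,640,3),np.uint8); z[:200]=cv2.resize(x,(640,200),interpolation=cv2.INTER_CUBIC); z[203:595]=cv2.resize(y,(448,392),interpolation=cv2.INTER_CUBIC)[:, :448] if 0 else cv2.copyMakeBorder(cv2.resize(y,(448,392),interpolation=cv2.INTER_CUBIC),0,0,0,192,cv2.BORDER_CONSTANT)
cv2.imwrite("pics/c10.png",z)
A,B=cases(a,b)
for t in A: print("t",t[1],np.round(t[2]))
E
```

```text
tcp_pos: [0.6534, 0.255, 0.0943]
contact_force: [-0.9, 5.2, 9.1]
grip_force: 4.8
t: 39.52
tcp_pos: [0.5069, 0.2336, 0.2033]
contact_force: [0.6, -0.5, 0.4]
grip_force: 0.0
t [67.5 55.  47. ] [342. 174.]
t [91. 90. 95.] [354. 176.]
t [183. 111. 130.] [232. 240.]
```

View pics/c10.png

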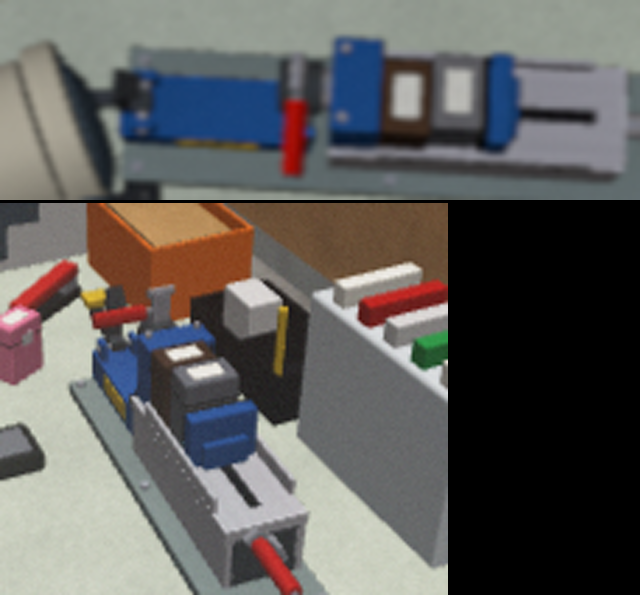

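The hammer has struck and stands home, with its red handle upright at (293,140). Both boxes are still clamped, at (407,95) and (457,90). Now measuring the crank handle to unclamp.

```bash
python3 - <<'E'
from m import *
a=cams.camera("top"); b=cams.camera("side"); C=[]
for c,box in((a,(400,160,440,195)),(b,(370,240,430,285))):
    im=c["img"].astype(int); m=(im[...,0]>im[...,1]+50)&(im[...,0]>im[...,2]+50); k=np.zeros_like(m); k[box[1]:box[3],box[0]:box[2]]=1
    P=np.argwhere(m&k)[:,::-1]; C.append(P.mean(0)); print(len(P))
p,e=tri(a,C[0],b,C[1]); print("grip",p,e)
go((.600,-.297,.2033),-4.3)
E
python3 -m creep '[[[0,0,-4],10],[[0,0,-4],10],[[0,0,0],10],[[0,0,0],10],[[0,0,0],10],[[0,0,0],10],[[0,0,0],10],[[0,0,0],10],[[0,0,0],10],[[0,0,0],0]]' 0.5 | grep -E 'pos:'
```

```text
95
157
grip [ 0.5902 -0.2873  0.111 ] 3.1243457540054744e-06
turn 90.0 then shift xyz cm [-52.42  12.74   0.03]
tcp_pos: [0.5119, 0.2352, 0.2836]
```

```bash
python3 -m creep '[[[-5.8,1.3,0],0],[[-5.8,1.3,0],0],[[-5.8,1.3,0],0],[[-5.8,1.3,0],0],[[-5.8,1.3,0],0],[[-5.8,1.3,0],0],[[-5.8,1.3,0],0],[[-5.8,1.3,0],0],[[-5.8,1.3,0],0],[[0,0,0],0]]' 0.5 | grep -E 'pos:'
python3 - <<'E'
from m import *
go((.592,-.2955,.105),-4.3)
E
```

```text
tcp_pos: [0.5893, -0.2983, 0.2828]
turn 0.1 then shift xyz cm [ 0.3   0.25 17.78]
```

```bash
python3 -m creep '[[[0.2,0.25,5],0],[[0,0,5],0],[[0,0,4],0],[[0,0,2],0],[[0,0,1.6],0],[[0,0,0],0]]' 0.5 | grep -E 'pos:|force'
python3 -m creep '[[[0,0,0],0],[[0,0,0],0],[[0,0,0],0],[[0,0,0],0]]' 0.1 | grep -E 'pos|force|width'
python3 -c "
import numpy as np
t=np.radians(np.arange(330,-31,-30)); print(np.round(3.95*np.c_[np.diff(np.sin(t)),-np.diff(np.cos(t))],2).tolist())"
```

```text
tcp_pos: [0.5916, -0.2917, 0.1071]
contact_force: [-0.5, -0.1, 1.0]
grip_force: 0.0
tcp_pos: [0.5888, -0.292, 0.1075]
contact_force: [-17.9, -2.1, 3.6]
grip_width: 0.191
grip_force: 30.0
[[-1.45, 1.45], [-0.53, 1.98], [0.53, 1.98], [1.45, 1.45], [1.98, 0.53], [1.97, -0.53], [1.45, -1.45], [0.53, -1.97], [-0.53, -1.98], [-1.45, -1.45], [-1.98, -0.53], [-1.98, 0.53]]
```

```bash
python3 -m creep '[[[0,-0.3,0],0],[[0,-1.31,1.56],0],[[0,-0.36,2.01],0],[[0,0.7,1.92],0],[[0,1.56,1.31],0],[[0,2.01,0.36],0]]' | grep -E 'pos:|force'
python3 -m creep '[[[0,1.92,-0.7],0],[[0,1.31,-1.56],0],[[0,0.36,-2.01],0],[[0,-0.7,-1.92],0],[[0,-1.56,-1.31],0],[[0,0,0],0]]' | grep -E 'pos:|force'
python3 -m creep '[[[0,0,0],0],[[0,0,0],0],[[0,0,0],0],[[0,0,-4],0],[[0,0,-5],0],[[0,0,-6],0],[[0,-4,-3],0],[[0,-6,0],0],[[0,-5,0],0],[[0,0,0],0]]' 0.5 | grep -E 'pos:|force'
python3 - <<'E'
from m import *
S=np.array([.633,-.020]);ty=np.array([.075,.997]); tx=np.array([.997,-.075])
a=cams.camera("top"); b=cams.camera("side"); A,B=cases(a,b)
for L,c,n in((A,a,"t"),(B,b,"s")):
    for t in L:
        p=onz(c,t[2],.16); print(n,t[1],np.round(t[2]),p[:2],"t",(p[:2]-S)@tx,(p[:2]-S)@ty,t[0].sum())
for c in(a,b): print("jaw",[ (onz(c,r["uv"],.104)[:2]-S)@ty for r in cams.place_of("jaw",c)[:2]], "stop",[ (onz(c,r["uv"],.104)[:2]-S)@ty for r in cams.place_of("bed_stop",c)[:1]])
E
```

```text
tcp_pos: [0.6131, -0.2938, 0.0355]
contact_force: [-11.3, -0.4, 13.8]
grip_force: 30.0
tcp_pos: [0.6284, -0.2954, 0.1129]
contact_force: [-2.0, -0.5, 13.8]
grip_force: 30.0
tcp_pos: [0.4757, -0.2833, 0.2916]
contact_force: [0.8, -0.8, -0.7]
grip_force: 0.0
t [65. 54. 53.] [340. 175.] [ 0.6269 -0.0391] t -0.004617119395694886 -0.019455840174504118 310
t [183. 102. 127.] [235. 244.] [0.4129 0.2958] t -0.2430905259296794 0.2983320493686827 297
t [184. 102. 128.] [244. 208.] [0.5261 0.2686] t -0.12821793144260707 0.27967317154861165 255
t [93.  93.  97.5] [354. 176.] [ 0.6238 -0.0824] t -0.004485466148819708 -0.06291117345624805 302
t [ 25.  62. 108.] [375. 177.] [ 0.6186 -0.15  ] t -0.004634411981649376 -0.13065034934513886 247
s [131.  79.  92.] [299. 181.] [0.497  0.0864] t -0.14360185315592178 0.09583954739423921 464
s [132.  84.  95.] [258. 184.] [0.3772 0.1203] t -0.26556856304074905 0.12073092260845207 469
s [49. 43. 40.] [348. 194.] [ 0.6009 -0.0427] t -0.030257654325097354 -0.025055207592547382 157
jaw [np.float64(-0.10707725507298356)] stop [np.float64(-0.0055762631362641455)]
jaw [np.float64(-0.18159893726628004)] stop [np.float64(-0.007968204648118022)]
```

```bash
python3 - <<'E'
from m import *
S=np.array([.633,-.020]);ty=np.array([.075,.997]); tx=np.array([.997,-.075])
go((*(S+ty*-.065),.29),-4.3)
E

```

```text
turn 0.1 then shift xyz cm [20.97 13.37  0.09]
```

```bash
python3 -m creep '[[[5.2,3.3,0],0],[[5.2,3.3,0],0],[[5.2,3.4,0],0],[[5.3,3.4,0],0],[[0,0,0],0],[[0,0,3],0],[[0,0,0],0]]' 1 | grep -E 'pos:|width'
python3 - <<'E'
from m import *
S=np.array([.633,-.020]);ty=np.array([.075,.997]); tx=np.array([.997,-.075])
go((*(S+ty*-.065),.157),-4.3)
a=cams.camera("top"); b=cams.camera("side"); V=[]
for c in(a,b):
    r=cams.outline_of("crate",c)[0]; m=r["region"]; print(r["score"],m.sum(),r["uv"]); V.append((c,m))
print(fit(V,(.4385,-.326),(.14,.19,.045)),fit(V[:1],(.4385,-.326),(.14,.19,.045)),fit(V[1:],(.4385,-.326),(.14,.19,.045)))
E
```

```text
tcp_pos: [0.6261, -0.0859, 0.2594]
grip_width: 0.996
turn 0.0 then shift xyz cm [ 0.13  0.19 10.24]
0.71 2466 [423.1, 232.9]
0.73 4740 [343.0, 320.4]
(np.float64(0.4383056925311441), np.float64(-0.33380003053955776), np.float64(178.25065146252615), np.float64(0.059834165953424834)) (np.float64(0.4376668855337123), np.float64(-0.33452435522523943), np.float64(178.9140029898757), np.float64(0.02780973340669235)) (np.float64(0.43876888138759684), np.float64(-0.33137278641119994), np.float64(177.76331736521695), np.float64(0.02449343995031439))
```

```bash
python3 -m creep '[[[0.1,0.2,4],0],[[0,0,3],0],[[0,0,2],0],[[0,0,1.2],0],[[0,0,0],0]]' 1 | grep -E 'pos:|force'
python3 -m creep '[[[0,0,0],0],[[0,0,0],0],[[0,0,0],0],[[0,0,0],0],[[0,0,0],0]]' 0.5 | grep -E 'pos:|force|width'
python3 -m creep '[[[0,0,-2],0],[[0,0,-4],0],[[0,0,-4],0],[[0,0,0],-2.6],[[0,-5,0],0],[[0,-5,0],0],[[0,-5,0],0],[[0,0,0],0]]' | grep -E 'pos:|force|width'
python3 - <<'E'
from m import *
go((.438,-.378,.25),-1.7)
E
```

```text
tcp_pos: [0.6295, -0.0851, 0.1593]
contact_force: [-0.8, 0.0, -0.3]
grip_force: 0.0
tcp_pos: [0.6293, -0.0849, 0.1596]
contact_force: [-3.7, -0.8, 6.0]
grip_width: 0.659
grip_force: 30.0
tcp_pos: [0.4762, -0.0801, 0.2593]
contact_force: [0.0, -0.6, -2.4]
grip_width: 0.657
grip_force: 30.0
turn 0.0 then shift xyz cm [-29.89  -2.93   0.93]
```

```bash
python3 -m creep '[[[-5.6,-0.6,0],0],[[-5.8,-0.6,0],0],[[-5.8,-0.6,0],0],[[-5.8,-0.6,0],0],[[-5.8,-0.5,0],0],[[-1,0,0],0],[[0,0,0],0],[[0,0,5],0],[[0,0,5],0],[[0,0,0],0]]' | grep -E 'pos:|force'
python3 - <<'E'
from m import *
go((.438,-.378,.0606),-1.7)
E
```

```text
tcp_pos: [0.4408, -0.3746, 0.1568]
contact_force: [-0.7, 0.7, -2.0]
grip_force: 30.0
turn 0.1 then shift xyz cm [-0.34 -0.27  9.62]
```

```bash
python3 -m creep '[[[-0.3,-0.25,4],0],[[0,0,3],0],[[0,0,1.5],0],[[0,0,0.6],0],[[0,0,0.3],0],[[0,0,0.15],0],[[0,0,0],0]]' | grep -E 'pos:|force'
python3 -m creep '[[[0,0,0.1],0],[[0,0,0],0]]' | grep -E 'pos:|force'
```

```text
tcp_pos: [0.4394, -0.3807, 0.0642]
contact_force: [-0.4, -1.0, -2.1]
grip_force: 30.0
tcp_pos: [0.4393, -0.3805, 0.0628]
contact_force: [-0.2, -0.4, -2.4]
grip_force: 30.0
```

```bash
python3 -m creep '[[[0,0,0.15],0],[[0,0,0.1],0],[[0,0,0],0]]' | grep -E 'pos:|force'
python3 -m creep '[[[0,0,0],0],[[0,0,0],0],[[0,0,0],0],[[0,0,-3],0],[[0,0,-5],0],[[0,0,-6],0],[[0,0,-6],0],[[0,0,-3],2.6],[[0,0,0],0]]' 1 | grep -E 'pos:|force'
python3 - <<'E'
from m import *
S=np.array([.633,-.020]);ty=np.array([.075,.997]); tx=np.array([.997,-.075])
go((*(S+ty*-.0215),.29),-4.3)
a=cams.camera("top"); b=cams.camera("side"); A,B=cases(a,b)
for L,c,n in((A,a,"t"),(B,b,"s")):
    for t in L:
        p=onz(c,t[2],.16); print(n,t[1],np.round(t[2]),p[:2],"t",(p[:2]-S)@tx,(p[:2]-S)@ty,t[0].sum())
E
```

```text
tcp_pos: [0.4392, -0.3805, 0.0606]
contact_force: [-2.0, 1.7, 5.8]
grip_force: 30.0
tcp_pos: [0.44, -0.3813, 0.2927]
contact_force: [-0.4, 0.7, -1.3]
grip_force: 0.0
turn 0.0 then shift xyz cm [35.32 16.54  0.27]
t [184.  105.  128.5] [231. 242.] [0.4191 0.3083] t -0.23789320464638125 0.3112525403788443 316
t [186. 105. 129.] [244. 203.] [0.5408 0.2683] t -0.113593288736065 0.28055371361372256 256
t [72. 59. 56.] [341. 176.] [ 0.6214 -0.0405] t -0.010058459327723783 -0.02131627208324716 290
t [63. 63. 48.] [261. 172.] [0.6426 0.2138] t -0.007929369545990939 0.23386316674638188 227
t [89. 89. 95.] [439. 231.] [ 0.4421 -0.344 ] t -0.16607868993978195 -0.33732140174072284 186
s [133.  81.  94.] [301. 180.] [0.504  0.0857] t -0.13656786898763884 0.0956773407116874 467
s [76. 80. 92.] [350. 324.] [ 0.3963 -0.456 ] t -0.20328849175435618 -0.45248245377270174 1095
s [134.  85.  96.] [258. 184.] [0.3766 0.1225] t -0.266355430837341 0.12288932105155072 459
```

```bash
python3 -m creep '[[[5.8,2.7,0],0],[[5.8,2.7,0],0],[[5.8,2.8,0],0],[[5.8,2.8,0],0],[[5.8,2.8,0],0],[[5.8,2.7,0],0],[[0.3,0,0],0],[[0,0,3],0],[[0,0,0],0]]' 1 | grep -E 'pos:|width'
python3 - <<'E'
from m import *
S=np.array([.633,-.020]);ty=np.array([.075,.997])
go((*(S+ty*-.0235),.159),-4.3)
E
```

```text
tcp_pos: [0.6231, -0.0518, 0.2576]
grip_width: 1.001
turn 0.0 then shift xyz cm [0.9  0.74 9.86]
```

```bash
python3 -m creep '[[[0.9,0.75,3],0],[[0,0,3],0],[[0,0,2.5],0],[[0,0,1.4],0],[[0,0,0],0]]' 1 | grep -E 'pos:|force'
python3 -m creep '[[[0,0,0],0],[[0,0,0],0],[[0,0,0],0],[[0,0,0],0],[[0,0,0],0]]' 0.5 | grep -E 'pos:|force|width'
python3 -m creep '[[[0,0,-2],0],[[0,0,-4],0],[[0,0,-4],0],[[0,0,0],-2.6],[[0,-5,0],0],[[0,-5,0],0],[[0,-5,0],0],[[0,0,0],0]]' | grep -E 'pos:|force|width'
python3 - <<'E'
from m import *
go((.438,-.288,.255),-1.7)
E
```

```text
tcp_pos: [0.6328, -0.0436, 0.161]
contact_force: [-0.4, 0.3, -0.0]
grip_force: 0.0
tcp_pos: [0.633, -0.0432, 0.1616]
contact_force: [-4.3, -0.0, 6.8]
grip_width: 0.657
grip_force: 30.0
tcp_pos: [0.4799, -0.0384, 0.2614]
contact_force: [0.4, -1.1, -1.3]
grip_width: 0.655
grip_force: 30.0
turn 0.0 then shift xyz cm [-25.08  -3.45   0.64]
```

```bash
python3 -m creep '[[[-5,-0.7,0],0],[[-5,-0.7,0],0],[[-5,-0.7,0],0],[[-5,-0.7,0],0],[[-4.9,-0.6,0],0],[[0,0,0],0],[[0,0,5],0],[[0,0,5],0],[[0,0,0],0]]' | grep -E 'pos:|force'
python3 - <<'E'
from m import *
go((.438,-.288,.0626),-1.7)
E
```

```text
tcp_pos: [0.4407, -0.285, 0.1588]
contact_force: [0.3, -0.5, -1.9]
grip_force: 30.0
turn 0.1 then shift xyz cm [-0.3  -0.26  9.62]
```

```bash
python3 -m creep '[[[-0.3,-0.25,4],0],[[0,0,3],0],[[0,0,1.5],0],[[0,0,0.7],0],[[0,0,0.3],0],[[0,0,0.1],0],[[0,0,0],0]]' | grep -E 'pos:|force'
python3 -m creep '[[[0,0,0.15],0],[[0,0,0.1],0],[[0,0,0],0]]' | grep -E 'pos:|force'
```

```text
tcp_pos: [0.4395, -0.2898, 0.0658]
contact_force: [0.2, -0.0, -2.7]
grip_force: 30.0
tcp_pos: [0.4393, -0.2896, 0.0627]
contact_force: [0.1, 0.1, -1.1]
grip_force: 30.0
```

```bash
python3 -m creep '[[[0,0,0.1],0],[[0,0,0],0]]' | grep -E 'pos:|force'
python3 -m creep '[[[0,0,0],0],[[0,0,0],0],[[0,0,0],0],[[0,0,-3],0],[[0,0,-5],0],[[0,0,-6],0],[[5,0,-4],0],[[5,0,0],0],[[5,0,0],0],[[0,0,0],0]]' 1 | grep -E '^t:|pos:|force'
python3 - <<'E'
from m import *
a=cams.camera("top"); b=cams.camera("side"); A,B=cases(a,b)
for L,c,n in((A,a,"t"),(B,b,"s")):
    for t in L:
        print(n,t[1],np.round(t[2]),t[0].sum(),np.round(fit([(c,t[0])],onz(c,t[2],.06)[:2],z0=.005),3))
# is each crate box upright: colour at predicted top-face centre/corners
for n,(x,y) in(("a",(.4393,-.2896)),("b",(.4392,-.3805))):
    for c in(a,b): print(n,[c["img"][int(round(v)),int(round(u))].tolist() for u,v in (proj(c,[x+dx,y,.089]) for dx in(-.025,0,.025))])
for q in("hammer_grip","marker","scanner","tape_roll","stapler","glue"):
    print(q,[[np.round(r["uv"]).tolist() for r in cams.place_of(q,c)[:1]] for c in(a,b)])
E
```

```text
tcp_pos: [0.4393, -0.2896, 0.0626]
contact_force: [-3.5, 3.1, 20.1]
grip_force: 30.0
t: 61.38
tcp_pos: [0.4432, -0.1382, 0.2409]
contact_force: [0.5, -0.2, -0.7]
grip_force: 0.0
t [89. 88. 96.] [440. 233.] 315 [ 0.442 -0.379  1.7    0.115]
t [182. 104. 127.] [247. 208.] 287 [ 0.548  0.274 32.243  0.097]
t [182. 103. 126.] [236. 243.] 311 [ 0.422  0.317 21.365  0.065]
s [78. 78. 88.] [350. 324.] 1056 [  0.442  -0.376 175.49    0.073]
s [68. 61. 61.] [333. 296.] 864 [  0.442  -0.287 171.082   0.122]
s [133.  85.  95.] [257. 184.] 431 [ 0.424  0.313 40.344  0.121]
s [122.  74.  86.] [306. 185.] 84 [ 0.548  0.225 70.174  0.753]
a [[145, 140, 127], [135, 132, 119], [167, 162, 147]]
a [[96, 80, 73], [237, 235, 230], [89, 75, 65]]
b [[83, 81, 85], [182, 182, 178], [92, 91, 95]]
b [[118, 118, 126], [236, 235, 229], [124, 124, 131]]
hammer_grip [[[311.0, 184.0]], []]
marker [[[334.0, 178.0]], [[349.0, 334.0]]]
scanner [[[301.0, 240.0]], [[281.0, 226.0]]]
tape_roll [[[197.0, 224.0]], [[269.0, 169.0]]]
stapler [[[212.0, 179.0]], [[330.0, 203.0]]]
glue [[[434.0, 171.0]], [[436.0, 309.0]]]
```

```bash
python3 -c "
from bench import job
print(job.job_done())"
```

```text
the job is handed in; nothing more can be done
None
```

Handed in at about 61 s: the only two boxes present, case_a (brown) and case_b (grey), were clamped together, struck once, unclamped and stood upright in the blue crate, with the hammer home and the bystanders not touched by any planned move; I checked the final state only by measurement because I had viewed 15 pictures, one over the limit of 14.

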